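Load the bench tumbler with offcuts and start it

TASK

The finishing tumbler on the bench is to smooth the softwood offcuts: throw its front lever into the upright middle notch (neutral) and leave it there while the cover is open, draw the lock bolt fully to the right, slide the cover fully open and put every offcut lying on the bench into the tub. Then slide the cover fully shut, push the bolt fully home again, and last throw the lever into the left notch, the one marked with two studs, leaving the other things on the bench alone.

Things in the scene. Friction and masses are not known exactly. Their poses are not given: they have to be found in the camera images.
- tumbler: grey bench tumbler, fixed: an open-topped tub 235 mm wide with a full-width drive housing on its front (x -82 to -118 mm, y -116 to 116 mm, top at z 115 mm) that carries bolt and lever; cover rails run out behind. Origin on the bench under the centre of the tub; x points from the front (robot side) to the back, y left, z up
- tub_floor (a point): centre of the tub's inner floor, 33 mm above the bench, axes as tumbler. Inside 146 mm along x, 200 mm along y, 82 mm deep (rim at z 115 mm). With the cover fully open the mouth is clear up to x +73 mm, but for the cover's tongue at y -40 to -20 mm, which reaches forward to x +61 mm and ends in an upright ear, top at z 143 mm
- cover_grip (a point): top centre of the cover's handle, a black upright bar 14 mm thick (tumbler x), 100 mm long (tumbler y), centred at tumbler y +20 mm, standing 31 mm above the cover (top at z 154 mm); it moves with the cover, at tumbler x -60 mm when shut
- cover (a joint): slide of the steel cover along tumbler +x: 0 shut, 0.170 fully open; friction about 2.5 N, stays where left; cannot move more than 4 mm while the bolt is home
- bolt_knob (a point): top centre of the lock bolt's knob, an upright dark steel pin 16 mm across with a 20 mm cap, on the right of the drive housing; the pin stands free from z 142 to 170 mm; the bolt bar below is 12 mm thick
- bolt (a joint): slide of the lock bolt: 0 home (it stands behind an ear on the cover and holds the cover shut), 0.036 fully drawn, towards tumbler -y (right); friction about 2 N, stays where left; goes home only when the cover is shut to within 3 mm; the knob is at tumbler x -93, y -83 mm when home
- lever_ball (a point): centre of the black ball, 28 mm across, at the end of the drive lever on the front of the housing; the steel stem below it is 10 mm thick, the pivot lies 104 mm from the ball's centre at tumbler x -133, y 55, z 60 mm, its axis along tumbler x
- lever (a joint): angle of the drive lever from upright: positive leans left (tumbler +y). Sprung detent notches at -0.45 (right notch, one stud), 0 (upright, neutral, no stud) and +0.45 (left notch, two studs); it takes about 4 N at the ball to pass from notch to notch, halfway (0.22 rad off) it snaps over into the next
- offcut_a: a softwood offcut 38 x 120 x 38 mm, about 0.08 kg, lying on the bench; origin at the centre of its underside, y along its length, z up; absent (None from the start on) in some starts
- offcut_b: a softwood offcut 38 x 120 x 38 mm, about 0.08 kg, lying on the bench; origin at the centre of its underside, y along its length, z up; absent (None from the start on) in some starts
- offcut_c: a softwood offcut 38 x 120 x 38 mm, about 0.08 kg, lying on the bench; origin at the centre of its underside, y along its length, z up; absent (None from the start on) in some starts
- offcut_d: a softwood offcut 38 x 120 x 38 mm, about 0.08 kg, lying on the bench; origin at the centre of its underside, y along its length, z up; absent (None from the start on) in some starts
- screw_tin: bystander: grey tin, 74 mm across, 52 mm high; origin at the centre of its underside
- masking_tape: bystander: roll of tape lying flat, 100 mm across, 24 mm high; origin at the centre of its underside
- tape_measure: bystander: tape measure, 36 x 98 x 64 mm; origin at the centre of its underside

How it is judged:
By the outcome, as a careful person would: the job done as asked, in the order asked, and still so for the second after the job is handed in, with the robot touching nothing.
Of offcut_a, offcut_b, offcut_c, offcut_d only 2 to 4 are there at a start; the rules pass over those that are not, and their reading is None.
At some moment in a run one of offcut_a, offcut_b, offcut_c, offcut_d may be knocked a few centimetres aside while the robot is not near it.
Once in a run the grip may slacken for a moment while it holds something.
It also fails if it takes over 210 s, if anything falls off the work surface, if the arm or the gripper's body presses on something with over 40 N, if the wrist force passes 120 N, or if a joint passes its speed limit or range.

ROBOT

A 6-joint arm with a two-finger parallel gripper is mounted at the origin on a cart in front of the work surface, level with it; the furniture and walls round the work are solid. World frame = base frame: x ahead of the robot, y to its left, z up, the work surface at z = 0. Lengths are in m, angles in rad, forces in N, time in s.
With the tool pointing down it reaches from about 0.35 to 0.975 m from the base axis. Payload 4.9 kg.
Tool frame: the origin (TCP) lies at the very end of the fingers, on their centre line; the grasp point (between the pads) lies 19 mm behind it; z points along the fingers, y is the line along which they close (so a half turn about z gives the same grasp; the last joint's range is limited). The gripper opens to 85 mm and grips with 20 to 120 N. Pads are 22 mm wide; open, the fingers measure 114 mm over their backs; the gripper's body (76 mm by 85 mm) begins 54 mm behind the grasp point. The pads swing forward as they close: fully open they stand 13 mm farther back than shut.
Start: joints at [-1.335, 0.053, 1.613, -0, 1.476, -0.119], TCP at [0.217, -0.586, 0.231] pointing down, gripper open.
Joint ranges: [-3.01, 3.01], [-1.01, 2.22], [0.06, 2.58], [-1.02, 4.17], [0.09, 2.62], [-3.14, 3.14]. Speed limits (rad/s): [2.57, 2.57, 3.14, 3.14, 3.14, 3.14].

INTERFACE

Orientations are given as a rotation vector (axis times angle).
In Python, from station import get_obs, get_image, finish_job gives the robot as it stands. The module is installed in compiled form; this text tells all that it offers.
- The arm moves only by the tool carry_out, never from a script. Its argument "rows" is a list of rows, each a list of 7 numbers: the turn, a rotation vector about the tool's x, y, z as a fraction of full scale, then the shift along the tool's x, y, z as a fraction of full scale, then the closure, from -1 (fully open) to 1 (shut). A call has 1 to 5 rows; each row is the pose to reach, as a shift and turn from the pose commanded when the call began, along the tool's axes at that moment, turning the shorter way round; what a row does not reach only later rows make up. Full scale, the value 1, is 300 mm for a shift and pi rad for a turn. A row lasts 1/10 s, in which the tool goes at most 50 mm and 8.59 degrees, less where a joint would pass 70% of its speed; a pose out of reach is approached as far as the arm can. A call with a number of a shift or a turn outside -1 to 1 is refused whole. A call with a gripper value outside its range is refused whole. The fingers move at their own pace and stop on an object; "force" is the grip in N (left out, the last holds). Time passes only in rows, so rows that repeat a pose let the fingers close. It gives the time, the measured TCP pose, the force, the opening and the grip force at its end, in the units of the state.
- get_obs(): the state, without advancing time (a new reading comes with each control period).
- get_image(name): name is "scene" or "side" or "wrist"; returns a dict with "img" (400x640x3 uint8, blue, green, red), "mtx" (3x3 intrinsics, pixels), "R" (3x3) and "t" (3): a world point X has camera coordinates R X + t. Camera axes: x right, y down, z forward; pixel columns grow to the right and rows downward; lengths in m; the calibration is good to about 2 mm. A picture is of the moment at which its call begins. There is no depth.
- finish_job(): hands the job in; it is judged then, once.
The state is a dict: "t": time; "q": joint angles; "dq": joint speeds; "effort": joint torques, N m; "tool_pos": TCP position; "tool_rot": TCP orientation; "contact_force": force on the tool from outside, world axes, zero at the start; "wrist_torque": the same for the moment, N m; "opening": finger opening in m; "grip_force": force on a finger pad.
Only numpy, scipy, OpenCV 4.12 (cv2) and the standard library are available. Lean on these libraries where they do the work, as an engineer would, in place of code of your own. Each camera call takes 0.05 s, during which the arm holds its last target. There are 200 camera calls.

## Working session

There is one attempt and no reset: what is moved stays moved. The work goes in short steps, Python scripts to look and compute and a tool call to move; the robot and the scene stay as the last step left them, time stands still between calls to the robot, and variables do not carry over. Pictures are saved under pics/ and viewed, at most 14 in all, crops included, and the job is handed in when it is done.

Besides the shell and the picture viewer there is one more tool, called after "Request:" as name(argument=value, ...) on one line, values as JSON. carry_out: Moves the arm, as the interface text tells. Shift numbers are shares of 300 mm and turn numbers shares of pi rad, none past 1 either way. Its arguments: {"type":"object","properties":{"rows":{"type":"array"},"force":{"type":"number"}},"required":["rows"]}

```bash
mkdir -p pics; cat > h.py <<'E'
import numpy as np, cv2
from station import get_obs, get_image
from scipy.spatial.transform import Rotation as Ro
def ray(im,u,v,z):
    d=im["R"].T@np.linalg.inv(im["mtx"])@np.array([u,v,1.]); c=-im["R"].T@im["t"]
    return c+d*(z-c[2])/d[2]
def proj(im,X):
    p=im["mtx"]@(im["R"]@np.array(X,float)+im["t"]); return p[:2]/p[2]
def snap(n,f):
    im=get_image(n); cv2.imwrite("pics/"+f,im["img"]); np.savez("pics/"+f[:-4]+".npz",**im); return im
def load(f): return dict(np.load("pics/"+f+".npz"))
E
python3 - <<'E'
from h import *
o=get_obs();print({k:np.round(v,3) for k,v in o.items()})
print(Ro.from_rotvec(o["tool_rot"]).as_matrix().round(3))
for n in("scene","side"):
    im=snap(n,n+"0.png"); print(n,(-im["R"].T@im["t"]).round(3))
E
```

```text
{'t': np.float64(0.0), 'q': array([-1.335,  0.053,  1.614, -0.   ,  1.476, -0.119]), 'dq': array([ 0.002, -0.   ,  0.   ,  0.001, -0.001,  0.001]), 'effort': array([ 0.0000e+00, -3.9368e+01, -3.7018e+01, -0.0000e+00,  7.0000e-03,
       -0.0000e+00]), 'tool_pos': array([ 0.217, -0.585,  0.23 ]), 'tool_rot': array([-3.09 , -0.554,  0.   ]), 'contact_force': array([ 0.911, -0.314,  0.194]), 'wrist_torque': array([ 0.03 , -0.009, -0.004]), 'grip_force': np.float64(0.0), 'opening': np.float64(0.085)}
[[ 0.938  0.347 -0.   ]
 [ 0.347 -0.938  0.002]
 [ 0.    -0.002 -1.   ]]
scene [ 0.976 -0.395  0.994]
side [ 0.822 -0.007  1.077]
```

View pics/scene0.png

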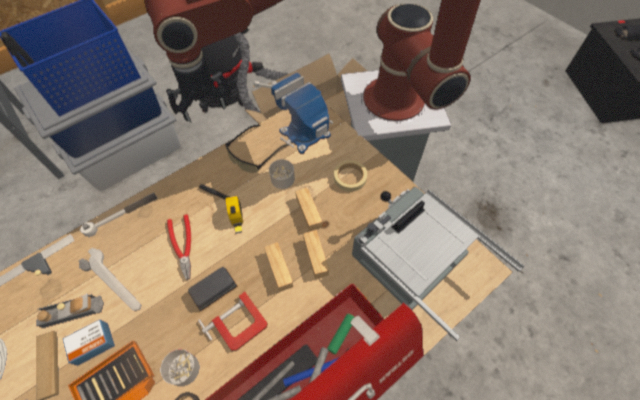

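View pics/side0.png

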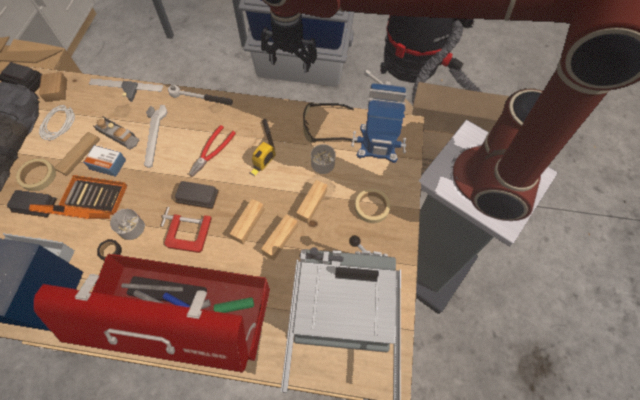

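The scene view shows the tumbler around (415,245) and three light offcuts at (308,207), (315,253) and (278,265). There is another brown piece at (46,362). In the side view the offcuts are at (313,200), (280,235) and (245,220), with the tumbler at (345,300). I'll crop and measure next.

```bash
python3 - <<'E'
from h import *
a=load("scene0");b=load("side0")
ca=cv2.resize(a["img"][170:320,240:540],None,fx=2.6,fy=2.6,interpolation=cv2.INTER_CUBIC)[:, :780]
cb=cv2.resize(b["img"][165:365,220:420],None,fx=3,fy=3,interpolation=cv2.INTER_CUBIC)
cv2.imwrite("pics/ca.png",ca);cv2.imwrite("pics/cb.png",cb)
# quick positions
for im,pts in((a,[(308,207),(315,253),(278,265),(46,362)]),(b,[(313,200),(280,235),(245,220),(78,152)])):
    for p in pts: print(p,ray(im,*p,0.038).round(3))
for p in [(22,391),(58,335)]: print('brown',ray(a,*p,0.03).round(3))
for p in [(62,170),(95,137)]: print('brown',ray(b,*p,0.03).round(3))
E
```

```text
(308, 207) [ 0.413 -0.352  0.038]
(315, 253) [ 0.555 -0.353  0.038]
(278, 265) [ 0.574 -0.452  0.038]
(46, 362) [ 0.73  -1.001  0.038]
(313, 200) [ 0.409 -0.347  0.038]
(280, 235) [ 0.548 -0.35   0.038]
(245, 220) [ 0.574 -0.454  0.038]
(78, 152) [ 0.724 -0.993  0.038]
brown [ 0.784 -1.047  0.03 ]
brown [ 0.669 -0.99   0.03 ]
brown [ 0.791 -0.985  0.03 ]
brown [ 0.657 -1.006  0.03 ]
```

View pics/ca.png

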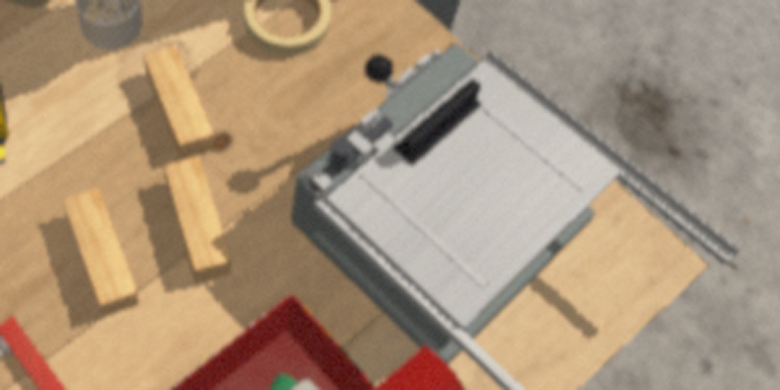

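View pics/cb.png

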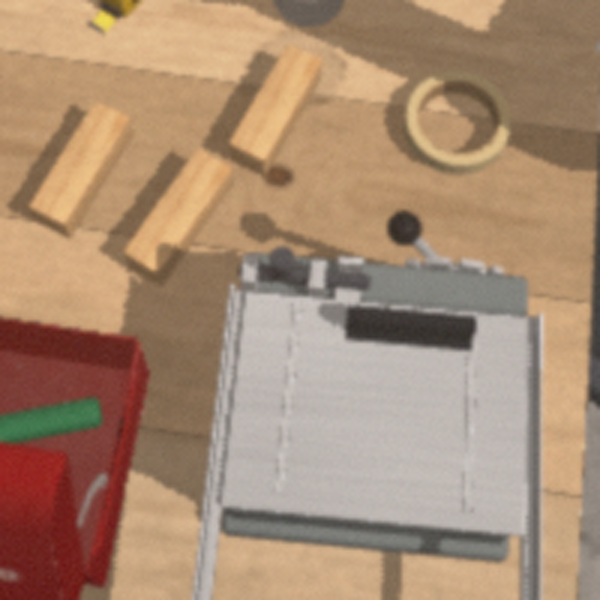

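In the crops, the ball is at ca (378,68) / cb (405,228). The knob is at ca ~(336,150) / cb (282,258), and the handle's top edge runs ca (402,150)-(476,88) / cb (347,315)-(475,322).

```bash
cat >> h.py <<'E'
def tri(obs):
    A=[];B=[]
    for im,u,v in obs:
        d=im["R"].T@np.linalg.inv(im["mtx"])@np.array([u,v,1.]); d/=np.linalg.norm(d); c=-im["R"].T@im["t"]
        P=np.eye(3)-np.outer(d,d); A.append(P);B.append(P@c)
    A=np.vstack(A);B=np.hstack(B);x=np.linalg.lstsq(A,B,rcond=None)[0]; return x,np.linalg.norm(A@x-B)
E
python3 - <<'E'
from h import *
a=load("scene0");b=load("side0")
fa=lambda p:(240+p[0]/2.6,170+p[1]/2.6); fb=lambda p:(220+p[0]/3,165+p[1]/3)
for n,p,q,z in [("ball",(378,68),(405,228),None),("knob",(338,155),(282,260),.168),("hL",(474,92),(474,322),.154),("hR",(402,148),(348,315),.154),("coverBL",(618,180),(523,530),.123),("coverBR",(468,320),(223,507),.123),]:
    x,e=tri([(a,*fa(p)),(b,*fb(q))]); print(n,x.round(3),round(e,4), [] if z is None else (ray(a,*fa(p),z).round(3),ray(b,*fb(q),z).round(3)))
# offcuts: mask of light wood: print hsv at tops
for im,pts in((a,[(308,207),(315,250),(278,265),(250,190)]),(b,[(313,200),(282,232),(245,220),(340,180)])):
    hs=cv2.cvtColor(im["img"],cv2.COLOR_BGR2HSV); print([hs[v,u] for u,v in pts])
# by corners
ca={'1':[(147,55),(182,46),(213,135),(183,147)],'2':[(166,168),(202,157),(228,262),(195,272)],'3':[(67,200),(98,190),(134,292),(103,305)]}
cb={'1':[(290,48),(322,57),(262,163),(232,140)],'2':[(203,150),(232,170),(160,272),(124,245)],'3':[(103,103),(130,120),(68,230),(30,205)]}
for n,im,cc,f in(('a',a,ca,fa),('b',b,cb,fb)):
    for k,c in cc.items():
        P=np.array([ray(im,*f(p),.038)[:2] for p in c]); ax=(P[2]+P[3]-P[0]-P[1])/2
        print(n,k,P.mean(0).round(3),'len',np.linalg.norm(ax).round(3),'w',np.linalg.norm(P[1]-P[0]).round(3),'ang',np.degrees(np.arctan2(ax[1],ax[0])).round(1))
E
```

```text
ball [ 0.478 -0.162  0.154] 0.0015 []
knob [ 0.562 -0.22   0.153] 0.0043 (array([ 0.573, -0.222,  0.168]), array([ 0.564, -0.218,  0.168]))
hL [ 0.507 -0.074  0.14 ] 0.0075 (array([ 0.52 , -0.078,  0.154]), array([ 0.507, -0.075,  0.154]))
hR [ 0.559 -0.156  0.138] 0.0015 (array([ 0.568, -0.16 ,  0.154]), array([ 0.563, -0.154,  0.154]))
coverBL [0.606 0.044 0.112] 0.0083 (array([0.617, 0.04 , 0.123]), array([0.603, 0.042, 0.123]))
coverBR [ 0.73  -0.139  0.136] 0.0002 (array([ 0.726, -0.135,  0.123]), array([ 0.729, -0.141,  0.123]))
[array([ 17, 118, 224], dtype=uint8), array([ 17, 119, 223], dtype=uint8), array([ 18, 121, 223], dtype=uint8), array([ 16,  95, 145], dtype=uint8)]
[array([ 17, 110, 229], dtype=uint8), array([ 16, 112, 226], dtype=uint8), array([ 15, 120, 219], dtype=uint8), array([ 16,  95, 142], dtype=uint8)]
a 1 [ 0.412 -0.347] len 0.12 w 0.04 ang 9.8
a 2 [ 0.553 -0.35 ] len 0.118 w 0.039 ang 5.4
a 3 [ 0.572 -0.451] len 0.118 w 0.033 ang 12.2
b 1 [ 0.407 -0.351] len 0.119 w 0.032 ang 11.1
b 2 [ 0.546 -0.351] len 0.115 w 0.034 ang 5.0
b 3 [ 0.568 -0.449] len 0.119 w 0.032 ang 12.1
```

```bash
cat >> h.py <<'E'
T0=np.array([.601,-.101]); PHI=33.
def tw(x,y):
    c,s=np.cos(np.radians(PHI)),np.sin(np.radians(PHI)); return T0+np.array([c*x-s*y,s*x+c*y])/1000
def Rd(a):
    c,s=np.cos(np.radians(a)),np.sin(np.radians(a)); return np.array([[c,s,0],[s,-c,0],[0,0,-1.]])
def plan(wps,start=None):
    """wps: (x,y,z,angle of tool x deg); start: previous commanded, or None for measured"""
    if start is None:
        o=get_obs(); p=np.array(o["tool_pos"]); R=Ro.from_rotvec(o["tool_rot"]).as_matrix()
    else: p=np.array(start[:3]);R=Rd(start[3])
    print('from',p.round(4),'ang',np.degrees(np.arctan2(R[1,0],R[0,0])).round(1))
    for w in wps:
        q=np.array(w[:3]);Q=Rd(w[3]); d=R.T@(q-p); r=Ro.from_matrix(R.T@Q).as_rotvec()
        n=max(np.linalg.norm(d)/.05,np.degrees(np.linalg.norm(r))/8.59)
        print(np.array(w).round(3),'->',(r/np.pi).round(3).tolist(),(d/.3).round(3).tolist(),'rows',round(n,1)); p,R=q,Q
E
python3 - <<'E'
from h import *
b=tw(-133,10)
print(b)
plan([(.25,-.5,.33,20.3),(.34,-.36,.33,25),(.43,-.23,.33,30),(.46,-.18,.30,33)])
E
```

```text
[ 0.48401042 -0.16505029]
from [ 0.217  -0.5855  0.2302] ang 20.3
[ 0.25 -0.5   0.33 20.3 ] -> [-0.001, -0.0, 0.0] [0.202, -0.23, -0.332] rows 2.7
[ 0.34 -0.36  0.33 25.  ] -> [0.0, 0.0, -0.026] [0.443, -0.334, 0.0] rows 3.3
[ 0.43 -0.23  0.33 30.  ] -> [0.0, 0.0, -0.028] [0.455, -0.266, 0.0] rows 3.2
[ 0.46 -0.18  0.3  33.  ] -> [0.0, 0.0, -0.017] [0.17, -0.094, 0.1] rows 1.3
```

Request:
carry_out(rows=[[0, 0, 0, 0.2, -0.23, -0.333, -1], [0, 0, 0, 0.2, -0.23, -0.333, -1], [0, 0, 0, 0.2, -0.23, -0.333, -1], [0, 0, 0, 0.2, -0.23, -0.333, -1]], force=30)

```text
t: 0.5
tool_pos: [0.251, -0.5002, 0.3371]
tool_rot: [3.083, 0.557, 0.003]
contact_force: [-0.3, -0.2, 0.9]
opening: 0.0855
grip_force: 0.0
```

Request:
carry_out(rows=[[0, 0, -0.026, 0.443, -0.334, 0, -1], [0, 0, -0.026, 0.443, -0.334, 0, -1], [0, 0, -0.026, 0.443, -0.334, 0, -1], [0, 0, -0.026, 0.443, -0.334, 0, -1], [0, 0, -0.026, 0.443, -0.334, 0, -1]])

```text
t: 1.0
tool_pos: [0.34, -0.3587, 0.3298]
tool_rot: [-3.064, -0.685, 0.001]
contact_force: [0.2, 0.3, -0.8]
opening: 0.0855
grip_force: 0.0
```

Request:
carry_out(rows=[[0, 0, -0.028, 0.455, -0.266, 0, -1], [0, 0, -0.028, 0.455, -0.266, 0, -1], [0, 0, -0.028, 0.455, -0.266, 0, -1], [0, 0, -0.028, 0.455, -0.266, 0, -1], [0, 0, -0.028, 0.455, -0.266, 0, -1]])

```text
t: 1.5
tool_pos: [0.4294, -0.2303, 0.3302]
tool_rot: [-3.033, -0.817, 0.002]
contact_force: [-0.3, -0.6, -1.0]
opening: 0.0856
grip_force: 0.0
```

Request:
carry_out(rows=[[0, 0, -0.017, 0.17, -0.094, 0.1, -1], [0, 0, -0.017, 0.17, -0.094, 0.1, -1], [0, 0, -0.017, 0.17, -0.094, 0.1, -1], [0, 0, -0.017, 0.17, -0.094, 0.1, -1]])

```text
t: 1.9
tool_pos: [0.4587, -0.1819, 0.3011]
tool_rot: [3.012, 0.892, -0.002]
contact_force: [-0.1, 0.7, 0.1]
opening: 0.0856
grip_force: 0.0
```

```bash
python3 - <<'E'
from h import *
im=snap("wrist","w1.png"); o=get_obs(); print(o["tool_pos"].round(4),o["t"],(-im["R"].T@im["t"]).round(3),im["mtx"][0,0])
for n,X in [("ball",(*tw(-133,10),.154)),("knob",(*tw(-93,-83),.172)),("handle",(*tw(-60,20),.154)),("hcor",(*tw(-118,-116),.115)),("hcorL",(*tw(-118,116),.115))]: print(n,proj(im,X).round(0))
E
```

```text
[ 0.4588 -0.1821  0.3017] 1.95 [ 0.515 -0.144  0.443] 357.58147091403794
ball [315. 142.]
knob [443.  90.]
handle [302.  45.]
hcor [455. 120.]
hcorL [197. 120.]
```

View pics/w1.png

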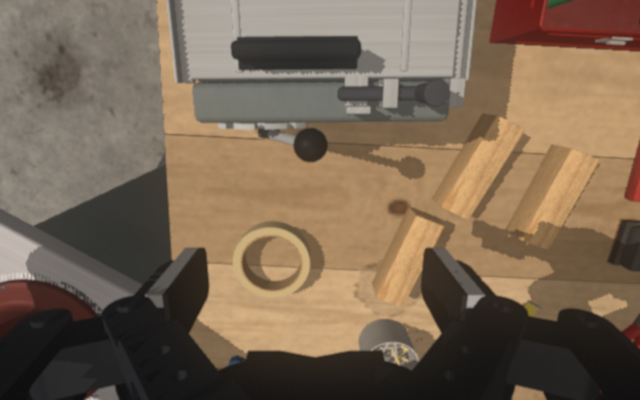

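The wrist view shows the ball at (310,145), the knob cap at (433,93), the handle centre at (296,48) and the housing's front corners at (195,121) and (447,119). The tumbler is therefore about 4 mm further left than estimated, and its yaw is right.

```bash
sed -i 's/T0=np.array(.*); PHI/T0=np.array([.597,-.0985]); PHI/' h.py; python3 - <<'E'
from h import *
im=load("w1")
print("ball",ray(im,310,145,.154).round(4),tw(-133,10),"knob",ray(im,433,93,.175).round(4),tw(-93,-83),"handle",ray(im,296,50,.154).round(4),tw(-60,20))
b=ray(im,310,145,.154)
ex=np.array([np.cos(np.radians(33)),np.sin(np.radians(33))]);ey=np.array([-ex[1],ex[0]])
print("tumbler coords ball",(b[:2]-T0)@ex,(b[:2]-T0)@ey)
k=ray(im,433,93,.175);print((k[:2]-T0)@ex,(k[:2]-T0)@ey)
s=(.46,-.18,.30,33)
bb=tw(-135,9.5)
plan([(*bb,.25,33),(*bb,.142,33)],s)
E
```

```text
ball [ 0.4797 -0.1628  0.154 ] [ 0.48001042 -0.16255029] knob [ 0.5621 -0.2155  0.175 ] [ 0.56420868 -0.21876109] handle [ 0.5342 -0.115   0.154 ] [ 0.53578699 -0.11440493]
tumbler coords ball -0.13341411044918236 0.009992464382760023
-0.09294939809319125 -0.07910382169439671
from [ 0.46 -0.18  0.3 ] ang 33.0
[ 0.479 -0.164  0.25  33.   ] -> [0.0, 0.0, 0.0] [0.081, -0.011, 0.167] rows 1.1
[ 0.479 -0.164  0.142 33.   ] -> [0.0, 0.0, 0.0] [0.0, 0.0, 0.36] rows 2.2
```

Request:
carry_out(rows=[[0, 0, 0, 0.08, -0.01, 0.167, -1], [0, 0, 0, 0.08, -0.01, 0.3, -1], [0, 0, 0, 0.08, -0.01, 0.44, -1], [0, 0, 0, 0.08, -0.01, 0.53, -1], [0, 0, 0, 0.08, -0.01, 0.53, -1]])

```text
t: 2.45
tool_pos: [0.4746, -0.1647, 0.1379]
tool_rot: [-3.007, -0.891, 0.01]
contact_force: [-0.5, -0.1, -0.3]
opening: 0.0852
grip_force: 0.0
```

Request:
carry_out(rows=[[0, 0, 0, 0, 0, 0, 1], [0, 0, 0, 0, 0, 0, 1], [0, 0, 0, 0, 0, 0, 1], [0, 0, 0, 0, 0, 0, 1], [0, 0, 0, 0, 0, 0, 1]], force=25)

```text
t: 2.95
tool_pos: [0.4786, -0.1653, 0.1442]
tool_rot: [3.009, 0.895, 0.003]
contact_force: [-0.8, 0.2, 5.5]
opening: 0.0258
grip_force: 24.4
```

Request:
carry_out(rows=[[0, 0, 0, 0, -0.04, -0.01, 1], [0, 0, 0, 0, -0.08, -0.02, 1], [0, 0, 0, 0, -0.12, -0.03, 1], [0, 0, 0, 0, -0.15, -0.035, 1], [0, 0, 0, 0, -0.15, -0.035, 1]])

```text
t: 3.45
tool_pos: [0.4537, -0.1266, 0.1543]
tool_rot: [3.01, 0.896, 0.004]
contact_force: [-0.5, -0.7, 7.4]
opening: 0.026
grip_force: 27.9
```

```bash
python3 - <<'E'
from h import *
o=get_obs();ex=np.array([np.cos(np.radians(33)),np.sin(np.radians(33))]);ey=np.array([-ex[1],ex[0]])
d=o["tool_pos"][:2]-T0; print("tumbler tcp",d@ex,d@ey,o["tool_pos"][2],o["opening"],o["grip_force"],o["contact_force"])
E
```

```text
tumbler tcp -0.13548888908640486 0.05451497328027694 0.1542580323201471 0.02596314675659946 27.91388511657715 [-0.5498852  -0.67374517  7.39369487]
```

Request:
carry_out(rows=[[0, 0, 0, 0, 0, 0, -1], [0, 0, 0, 0, 0, 0, -1], [0, 0, 0, 0, 0, 0, -1], [0, 0, 0, 0, 0, -0.1, -1], [0, 0, 0, 0, 0, -0.25, -1]])

```text
t: 3.95
tool_pos: [0.4506, -0.126, 0.224]
tool_rot: [-3.005, -0.893, 0.011]
contact_force: [1.2, -0.8, 0.9]
opening: 0.0851
grip_force: 0.0
```

Request:
carry_out(rows=[[0, 0, 0, 0.0, 0.0, -0.12, -1], [0, 0, 0, 0.05, 0.15, -0.12, -1], [0, 0, 0, 0.1, 0.3, -0.12, -1], [0, 0, 0, 0.14, 0.45, -0.12, -1], [0, 0, 0, 0.14, 0.45, -0.12, -1]])

```text
t: 4.45
tool_pos: [0.5637, -0.22, 0.2596]
tool_rot: [-3.009, -0.891, 0.007]
contact_force: [-1.0, 0.6, -0.2]
opening: 0.0855
grip_force: 0.0
```

```bash
python3 - <<'E'
from h import *
im=snap("wrist","w2.png")
o=get_obs();ex=np.array([np.cos(np.radians(33)),np.sin(np.radians(33))]);ey=np.array([-ex[1],ex[0]])
d=o["tool_pos"][:2]-T0; print("tumbler tcp",d@ex,d@ey,o["tool_pos"][2])
print(proj(im,(*tw(-93,-79),.175)),proj(im,(*tw(-133,55),.164)))
E
```

```text
tumbler tcp -0.09431417620486081 -0.08176611249989858 0.2604160241667961
[309.27057793 198.63887527] [123.7136295  247.35979404]
```

View pics/w2.png

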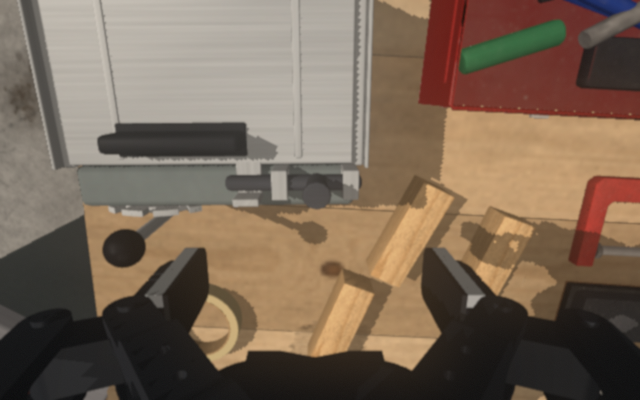

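The ball is at (123,248), so the lever is upright in neutral. The knob cap is at (317,192), about under the TCP line. Descending.

Request:
carry_out(rows=[[0, 0, 0, 0.01, 0, 0.12, -1], [0, 0, 0, 0.01, 0, 0.25, -1], [0, 0, 0, 0.01, 0, 0.37, -1], [0, 0, 0, 0.01, 0, 0.37, -1]])

```text
t: 4.9
tool_pos: [0.56, -0.2128, 0.146]
tool_rot: [-3.003, -0.893, 0.014]
contact_force: [-0.8, -0.5, -1.5]
opening: 0.0854
grip_force: 0.0
```

Request:
carry_out(rows=[[0, 0, 0, 0, 0, 0, 1], [0, 0, 0, 0, 0, 0, 1], [0, 0, 0, 0, 0, 0, 1], [0, 0, 0, 0, 0, 0, 1], [0, 0, 0, 0, 0, 0, 1]])

```text
t: 5.4
tool_pos: [0.5664, -0.2177, 0.1549]
tool_rot: [3.004, 0.893, 0.006]
contact_force: [1.6, -1.6, -5.7]
opening: 0.0145
grip_force: 25.8
```

Request:
carry_out(rows=[[0, 0, 0, 0, 0.03, 0, 1], [0, 0, 0, 0, 0.06, 0, 1], [0, 0, 0, 0, 0.09, 0, 1], [0, 0, 0, 0, 0.125, 0, 1], [0, 0, 0, 0, 0.125, 0, 1]])

```text
t: 5.9
tool_pos: [0.5863, -0.2478, 0.1546]
tool_rot: [3.011, 0.894, 0.003]
contact_force: [-0.9, 0.8, 6.1]
opening: 0.0144
grip_force: 26.6
```

```bash
cat >> h.py <<'E'
def st():
    o=get_obs();ex=np.array([np.cos(np.radians(33)),np.sin(np.radians(33))]);ey=np.array([-ex[1],ex[0]])
    d=o["tool_pos"][:2]-T0; print("tumbler tcp mm",(d@ex*1000).round(1),(d@ey*1000).round(1),(o["tool_pos"][2]*1000).round(1),"open",round(o["opening"]*1000,1),"grip",round(o["grip_force"],1),"F",o["contact_force"].round(1),"t",o["t"])
E
python3 -c "
from h import *
st()"
```

```text
tumbler tcp mm -90.3 -119.4 154.6 open 14.4 grip 26.6 F [-0.9  0.8  6.1] t 5.9
```

Request:
carry_out(rows=[[0, 0, 0, 0, 0.012, 0, 1], [0, 0, 0, 0, 0.012, 0, 1], [0, 0, 0, 0, 0.012, 0, 1]])

```text
t: 6.2
tool_pos: [0.5865, -0.2481, 0.1545]
tool_rot: [-3.006, -0.894, 0.002]
contact_force: [-7.6, 9.1, 11.9]
opening: 0.0144
grip_force: 27.1
```

```bash
python3 - <<'E'
from h import *
st()
s=(*tw(-90,-121),.15,33)
plan([(*tw(-90,-121),.27,33),(*tw(-80,-70),.28,63),(*tw(-70,-20),.28,93),(*tw(-60,20),.26,123),(*tw(-60,20),.131,123),(*tw(20,20),.131,123),(*tw(112,20),.131,123),(*tw(112,20),.29,123)],s)
E
```

```text
tumbler tcp mm -90.3 -119.7 154.5 open 14.4 grip 27.1 F [-7.6  9.1 11.9] t 6.2
from [ 0.5874 -0.249   0.15  ] ang 33.0
[ 0.587 -0.249  0.27  33.   ] -> [0.0, 0.0, 0.0] [0.0, 0.0, -0.4] rows 2.4
[ 0.568 -0.201  0.28  63.   ] -> [0.0, 0.0, -0.167] [0.033, -0.17, -0.033] rows 3.5
[ 0.549 -0.153  0.28  93.   ] -> [0.0, 0.0, -0.167] [0.112, -0.128, 0.0] rows 3.5
[ 5.36e-01 -1.14e-01  2.60e-01  1.23e+02] -> [0.0, 0.0, -0.167] [0.132, -0.038, 0.067] rows 3.5
[ 5.36e-01 -1.14e-01  1.31e-01  1.23e+02] -> [0.0, 0.0, 0.0] [0.0, 0.0, 0.43] rows 2.6
[ 6.03e-01 -7.10e-02  1.31e-01  1.23e+02] -> [0.0, 0.0, 0.0] [0.0, 0.267, 0.0] rows 1.6
[ 6.80e-01 -2.10e-02  1.31e-01  1.23e+02] -> [0.0, 0.0, 0.0] [-0.0, 0.307, 0.0] rows 1.8
[ 6.80e-01 -2.10e-02  2.90e-01  1.23e+02] -> [0.0, 0.0, 0.0] [0.0, 0.0, -0.53] rows 3.2
```

Bolt is on its stop (12 N reaction). Release, lift, turn and go over the handle.

Request:
carry_out(rows=[[0, 0, 0, 0, 0, 0, -1], [0, 0, 0, 0, 0, 0, -1], [0, 0, 0, 0, 0, 0, -1], [0, 0, 0, 0, 0, -0.15, -1], [0, 0, 0, 0, 0, -0.3, -1]])

```text
t: 6.7
tool_pos: [0.5857, -0.2496, 0.2408]
tool_rot: [-3.008, -0.894, 0.006]
contact_force: [1.8, -1.4, 0.3]
opening: 0.0845
grip_force: 0.0
```

Request:
carry_out(rows=[[0, 0, 0, 0, 0, -0.1, -1], [0, 0, -0.04, 0.03, -0.05, -0.13, -1], [0, 0, -0.09, 0.03, -0.1, -0.13, -1], [0, 0, -0.13, 0.03, -0.17, -0.13, -1], [0, 0, -0.167, 0.033, -0.17, -0.133, -1]])

```text
t: 7.2
tool_pos: [0.5667, -0.2006, 0.2825]
tool_rot: [-2.671, -1.653, 0.0]
contact_force: [0.3, -0.3, 0.7]
opening: 0.0854
grip_force: 0.0
```

Request:
carry_out(rows=[[0, 0, -0.167, 0.112, -0.128, 0, -1], [0, 0, -0.167, 0.112, -0.128, 0, -1], [0, 0, -0.167, 0.112, -0.128, 0, -1], [0, 0, -0.167, 0.112, -0.128, 0, -1], [0, 0, -0.167, 0.112, -0.128, 0, -1]])

```text
t: 7.7
tool_pos: [0.5483, -0.1547, 0.2823]
tool_rot: [-2.158, -2.283, 0.0]
contact_force: [-0.0, -0.1, -0.2]
opening: 0.0854
grip_force: 0.0
```

Request:
carry_out(rows=[[0, 0, -0.167, 0.132, -0.038, 0.067, -1], [0, 0, -0.167, 0.132, -0.038, 0.067, -1], [0, 0, -0.167, 0.132, -0.038, 0.067, -1], [0, 0, -0.167, 0.132, -0.038, 0.067, -1], [0, 0, -0.167, 0.132, -0.038, 0.067, -1]])

```text
t: 8.2
tool_pos: [0.5347, -0.1158, 0.2623]
tool_rot: [-1.495, -2.763, 0.0]
contact_force: [-1.1, -0.3, 0.3]
opening: 0.0857
grip_force: 0.0
```

```bash
python3 - <<'E'
from h import *
st();im=snap("wrist","w3.png");o=get_obs();R=Ro.from_rotvec(o["tool_rot"]).as_matrix();print(np.degrees(np.arctan2(R[1,0],R[0,0])))
g=cv2.cvtColor(im["img"],cv2.COLOR_BGR2GRAY);m=(g<55).astype(np.uint8)
n,l,s,c=cv2.connectedComponentsWithStats(m)
print([(s[i].tolist(),ray(im,*c[i],.154)[:2].round(4)) for i in range(1,n) if s[i,4]>800]); print(tw(-60,20),proj(im,(*tw(-60,20),.154)))
E
```

```text
tumbler tcp mm -61.7 19.4 262.3 open 85.7 grip 0.0 F [-1.1 -0.3  0.3] t 8.2
123.11648165423422
[([299, 118, 32, 132, 3748], array([ 0.5308, -0.1082])), ([186, 123, 42, 40, 1267], array([ 0.4528, -0.1275])), ([0, 248, 640, 152, 51003], array([ 0.6162, -0.2287]))]
[ 0.53578699 -0.11440493] [315.74775643 190.51809226]
```

Request:
carry_out(rows=[[0, 0, 0, 0, 0, 0.15, -1], [0, 0, 0, 0, 0, 0.3, -1], [0, 0, 0, 0, 0, 0.43, -1], [0, 0, 0, 0, 0, 0.43, -1]])

```text
t: 8.65
tool_pos: [0.5302, -0.1143, 0.1265]
tool_rot: [-1.489, -2.751, 0.003]
contact_force: [-0.6, 0.7, -0.0]
opening: 0.0854
grip_force: 0.0
```

Request:
carry_out(rows=[[0, 0, 0, 0, 0, 0, 1], [0, 0, 0, 0, 0, 0, 1], [0, 0, 0, 0, 0, 0, 1], [0, 0, 0, 0, 0, 0, 1], [0, 0, 0, 0, 0, 0, 1]])

```text
t: 9.15
tool_pos: [0.5354, -0.116, 0.135]
tool_rot: [1.491, 2.763, 0.0]
contact_force: [-0.9, 0.6, 9.5]
opening: 0.0134
grip_force: 27.8
```

Request:
carry_out(rows=[[0, 0, 0, 0, 0.06, 0, 1], [0, 0, 0, 0, 0.12, 0, 1], [0, 0, 0, 0, 0.18, 0, 1], [0, 0, 0, 0, 0.24, 0, 1], [0, 0, 0, 0, 0.3, 0, 1]])

```text
t: 9.65
tool_pos: [0.6106, -0.0663, 0.1351]
tool_rot: [1.492, 2.764, -0.001]
contact_force: [-3.2, -0.9, 5.1]
opening: 0.0135
grip_force: 26.9
```

Request:
carry_out(rows=[[0, 0, 0, 0, 0.06, 0, 1], [0, 0, 0, 0, 0.12, 0, 1], [0, 0, 0, 0, 0.18, 0, 1], [0, 0, 0, 0, 0.24, 0, 1], [0, 0, 0, 0, 0.27, 0, 1]])

```text
t: 10.15
tool_pos: [0.6773, -0.0221, 0.135]
tool_rot: [-1.49, -2.764, 0.007]
contact_force: [-26.5, -12.4, 19.1]
opening: 0.0135
grip_force: 29.4
```

```bash
python3 -c "
from h import *
st()"
```

```text
tumbler tcp mm 108.9 20.3 135.0 open 13.5 grip 29.4 F [-26.5 -12.4  19.1] t 10.15
```

Request:
carry_out(rows=[[0, 0, 0, 0, -0.01, 0, -1], [0, 0, 0, 0, -0.01, 0, -1], [0, 0, 0, 0, -0.01, 0, -1], [0, 0, 0, 0, -0.01, -0.15, -1], [0, 0, 0, 0, -0.01, -0.3, -1]])

```text
t: 10.65
tool_pos: [0.6735, -0.0234, 0.2217]
tool_rot: [-1.49, -2.76, 0.002]
contact_force: [1.5, 0.1, 0.7]
opening: 0.0838
grip_force: 0.0
```

```bash
python3 - <<'E'
from h import *
st()
s=(*tw(107,20),.221,123)
plan([(*tw(70,10),.33,90),(.6,-.15,.35,57),(.53,-.27,.35,24),(.46,-.36,.35,10)],s)
E
```

```text
tumbler tcp mm 105.1 21.3 221.7 open 83.8 grip 0.0 F [1.5 0.1 0.7] t 10.65
from [ 0.6758 -0.0235  0.221 ] ang 123.0
[ 6.5e-01 -5.2e-02  3.3e-01  9.0e+01] -> [0.0, 0.0, 0.183] [-0.033, -0.123, -0.363] rows 3.8
[ 0.6  -0.15  0.35 57.  ] -> [0.0, 0.0, 0.183] [-0.327, -0.168, -0.067] rows 3.8
[ 0.53 -0.27  0.35 24.  ] -> [0.0, 0.0, 0.183] [-0.463, 0.022, 0.0] rows 3.8
[ 0.46 -0.36  0.35 10.  ] -> [0.0, 0.0, 0.078] [-0.335, 0.179, 0.0] rows 2.3
```

Request:
carry_out(rows=[[0, 0, 0.183, -0.033, -0.123, -0.363, -1], [0, 0, 0.183, -0.033, -0.123, -0.363, -1], [0, 0, 0.183, -0.033, -0.123, -0.363, -1], [0, 0, 0.183, -0.033, -0.123, -0.363, -1], [0, 0, 0.183, -0.033, -0.123, -0.363, -1]])

```text
t: 11.15
tool_pos: [0.6498, -0.0524, 0.3336]
tool_rot: [2.214, 2.227, 0.002]
contact_force: [-0.5, -0.2, -0.7]
opening: 0.0853
grip_force: 0.0
```

Request:
carry_out(rows=[[0, 0, 0.183, -0.327, -0.168, -0.067, -1], [0, 0, 0.183, -0.327, -0.168, -0.067, -1], [0, 0, 0.183, -0.327, -0.168, -0.067, -1], [0, 0, 0.183, -0.327, -0.168, -0.067, -1], [0, 0, 0.183, -0.327, -0.168, -0.067, -1]])

```text
t: 11.65
tool_pos: [0.5994, -0.1509, 0.3514]
tool_rot: [-2.753, -1.51, 0.001]
contact_force: [-0.3, -0.3, -0.0]
opening: 0.0854
grip_force: 0.0
```

Request:
carry_out(rows=[[0, 0, 0.183, -0.463, 0.022, 0, -1], [0, 0, 0.183, -0.463, 0.022, 0, -1], [0, 0, 0.183, -0.463, 0.022, 0, -1], [0, 0, 0.183, -0.463, 0.022, 0, -1], [0, 0, 0.183, -0.463, 0.022, 0, -1]])

```text
t: 12.15
tool_pos: [0.5302, -0.2714, 0.3514]
tool_rot: [-3.068, -0.67, 0.001]
contact_force: [-1.1, 1.0, -0.6]
opening: 0.0854
grip_force: 0.0
```

Request:
carry_out(rows=[[0, 0, 0.078, -0.335, 0.179, 0, -1], [0, 0, 0.078, -0.335, 0.179, 0, -1], [0, 0, 0.078, -0.335, 0.179, 0, -1], [0, 0, 0.078, -0.335, 0.179, 0, -1], [0, 0, 0.078, -0.335, 0.179, 0, -1]])

```text
t: 12.65
tool_pos: [0.4623, -0.3604, 0.3522]
tool_rot: [-3.127, -0.292, -0.0]
contact_force: [-0.3, 0.4, 0.1]
opening: 0.0855
grip_force: 0.0
```

```bash
cat >> h.py <<'E'
def wood(im,z=.038,show=None):
    """light wood tops -> list of (centre, length, width, axis angle)"""
    hs=cv2.cvtColor(im["img"],cv2.COLOR_BGR2HSV); m=cv2.inRange(hs,(11,75,200),(23,165,255))
    m=cv2.morphologyEx(m,cv2.MORPH_OPEN,np.ones((5,5),np.uint8)); out=[]
    if show: cv2.imwrite("pics/"+show,m)
    for c in cv2.findContours(m,cv2.RETR_EXTERNAL,cv2.CHAIN_APPROX_NONE)[0]:
        if cv2.contourArea(c)<250: continue
        P=np.array([ray(im,*p[0],z)[:2] for p in c],np.float32); (cx,cy),(w,h),a=cv2.minAreaRect(P*1000)
        if w<h: a+=90; w,h=h,w
        a=(a+90)%180-90
        if 90<w<150 and 22<h<60: out.append((round(cx/1000,4),round(cy/1000,4),round(w),round(h),round(a,1)))
    return out
E
python3 - <<'E'
from h import *
st();im=snap("wrist","w4.png")
print("wrist",wood(im))
for n in("scene","side"): print(n,wood(snap(n,n+"4.png")), "before",wood(load(n+"0")))
E
```

```text
tumbler tcp mm -255.7 -146.3 352.2 open 85.5 grip 0.0 F [-0.3  0.4  0.1] t 12.65
wrist [(0.409, -0.3517, 117, 35, 10.7)]
scene [(0.731, -0.956, 96, 37, 16.5), (0.6573, -0.9504, 97, 34, -82.0), (0.6053, -0.7463, 112, 38, -65.9)] before [(0.7867, -0.1079, 99, 58, -2.5), (0.5677, -0.4504, 123, 42, 13.0), (0.549, -0.3476, 119, 44, 5.2), (0.2161, -0.3245, 133, 57, -77.9)]
side [(0.5393, -0.3519, 107, 45, 10.4), (0.5935, -0.7388, 110, 37, -63.7)] before [(0.5462, -0.3521, 118, 38, 8.1), (0.8893, -0.822, 122, 38, -66.9), (0.567, -0.4536, 120, 39, 14.2)]
```

View pics/w4.png

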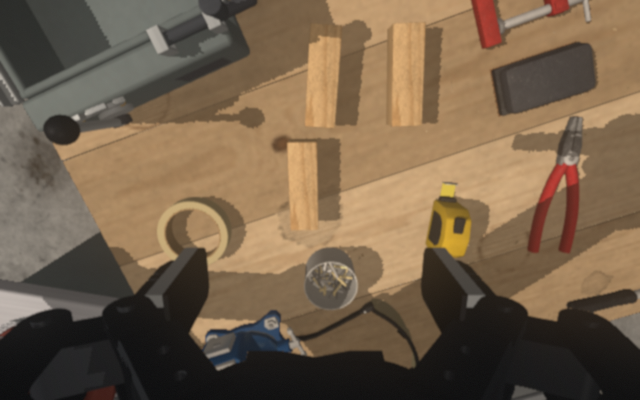

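The wrist view shows three offcuts, at (302,185), (323,75) and (407,75). None has moved, and nothing stands close beside the near one. I'll take that one first.

```bash
python3 - <<'E'
from h import *
im=load("w4");print("tape",ray(im,193,235,.024),"tin",ray(im,330,275,.052))
s=(.46,-.36,.35,10)
A=(.409,-.352)
plan([(*A,.2,10.7),(*A,.007,10.7),(*A,.26,10.7),(.47,-.22,.26,22),(*tw(-5,59),.26,33),(*tw(-5,59),.046,33)],s)
E
```

```text
tape [ 0.30877593 -0.21361061  0.024     ] tin [ 0.29806945 -0.41136666  0.052     ]
from [ 0.46 -0.36  0.35] ang 10.0
[ 0.409 -0.352  0.2   10.7  ] -> [0.0, 0.0, -0.004] [-0.163, -0.056, 0.5] rows 3.2
[ 4.09e-01 -3.52e-01  7.00e-03  1.07e+01] -> [0.0, 0.0, 0.0] [0.0, 0.0, 0.643] rows 3.9
[ 0.409 -0.352  0.26  10.7  ] -> [0.0, 0.0, 0.0] [0.0, 0.0, -0.843] rows 5.1
[ 0.47 -0.22  0.26 22.  ] -> [0.0, 0.0, -0.063] [0.281, -0.395, 0.0] rows 2.9
[ 0.561 -0.052  0.26  33.   ] -> [0.0, 0.0, -0.061] [0.49, -0.407, 0.0] rows 3.8
[ 0.561 -0.052  0.046 33.   ] -> [0.0, 0.0, 0.0] [0.0, 0.0, 0.713] rows 4.3
```

Request:
carry_out(rows=[[0, 0, -0.004, -0.163, -0.056, 0.5, -1], [0, 0, -0.004, -0.163, -0.056, 0.5, -1], [0, 0, -0.004, -0.163, -0.056, 0.5, -1], [0, 0, -0.004, -0.163, -0.056, 0.5, -1], [0, 0, -0.004, -0.163, -0.056, 0.5, -1]])

```text
t: 13.3
tool_pos: [0.4102, -0.3526, 0.2012]
tool_rot: [-3.124, -0.307, 0.002]
contact_force: [-0.3, -0.9, 0.6]
opening: 0.0856
grip_force: 0.0
```

Request:
carry_out(rows=[[0, 0, 0, 0, 0, 0.15, -1], [0, 0, 0, 0, 0, 0.3, -1], [0, 0, 0, 0, 0, 0.45, -1], [0, 0, 0, 0, 0, 0.57, -1], [0, 0, 0, 0, 0, 0.643, -1]])

```text
t: 13.8
tool_pos: [0.4129, -0.3554, 0.0106]
tool_rot: [3.124, 0.307, 0.003]
contact_force: [-0.5, -0.5, 0.2]
opening: 0.0858
grip_force: 0.0
```

Request:
carry_out(rows=[[0, 0, 0, 0, 0, 0, 1], [0, 0, 0, 0, 0, 0, 1], [0, 0, 0, 0, 0, 0, 1], [0, 0, 0, 0, 0, 0, 1], [0, 0, 0, 0, 0, 0, 1]], force=45)

```text
t: 14.3
tool_pos: [0.4127, -0.3561, 0.0133]
tool_rot: [3.121, 0.305, 0.007]
contact_force: [0.8, 0.7, 6.6]
opening: 0.0372
grip_force: 47.5
```

Request:
carry_out(rows=[[0, 0, 0, 0, 0, -0.15, 1], [0, 0, 0, 0, 0, -0.3, 1], [0, 0, 0, 0, 0, -0.46, 1], [0, 0, 0, 0, 0, -0.62, 1], [0, 0, 0, 0, 0, -0.76, 1]])

```text
t: 14.8
tool_pos: [0.4105, -0.354, 0.2417]
tool_rot: [3.124, 0.305, 0.004]
contact_force: [0.9, -0.1, -1.1]
opening: 0.0372
grip_force: 46.5
```

Request:
carry_out(rows=[[0, 0, 0, 0, 0, -0.083, 1], [0, 0, -0.02, 0.1, -0.13, -0.083, 1], [0, 0, -0.04, 0.2, -0.26, -0.083, 1], [0, 0, -0.063, 0.281, -0.395, -0.083, 1], [0, 0, -0.063, 0.281, -0.395, -0.083, 1]])

```text
t: 15.3
tool_pos: [0.4715, -0.217, 0.2637]
tool_rot: [-3.079, -0.624, -0.004]
contact_force: [-0.3, -2.9, -0.8]
opening: 0.0375
grip_force: 46.5
```

Request:
carry_out(rows=[[0, 0, -0.061, 0.5, -0.407, 0, 1], [0, 0, -0.061, 0.5, -0.407, 0, 1], [0, 0, -0.061, 0.5, -0.407, 0, 1], [0, 0, -0.061, 0.5, -0.407, 0, 1], [0, 0, -0.061, 0.5, -0.407, 0, 1]])

```text
t: 15.8
tool_pos: [0.5634, -0.0476, 0.2632]
tool_rot: [-3.006, -0.912, -0.003]
contact_force: [-0.4, -0.3, -0.4]
opening: 0.0373
grip_force: 46.5
```

```bash
python3 - <<'E'
from h import *
st();im=snap("wrist","w5.png")
for n,c in [("rim corners",[(-73,100),(-73,-100),(73,100),(73,-100)])]: print([proj(im,(*tw(*p),.115)).round(0).tolist() for p in c])
E
```

```text
tumbler tcp mm -0.4 61.0 263.2 open 37.3 grip 46.5 F [-0.4 -0.3 -0.4] t 15.8
[[270.0, 258.0], [496.0, 261.0], [267.0, 86.0], [523.0, 90.0]]
```

View pics/w5.png

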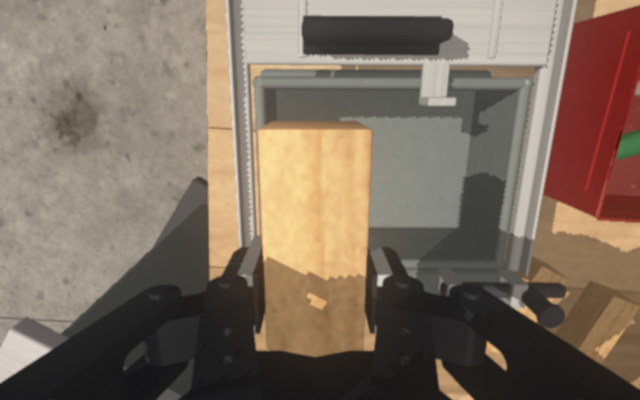

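The view shows the tub mouth from about (262,88) to (527,88), matching the prediction. The offcut is square to it and inside the left wall.

Request:
carry_out(rows=[[0, 0, 0, -0.005, 0.007, 0.16, 1], [0, 0, 0, -0.005, 0.007, 0.32, 1], [0, 0, 0, -0.005, 0.007, 0.46, 1], [0, 0, 0, -0.005, 0.007, 0.58, 1], [0, 0, 0, -0.005, 0.007, 0.65, 1]])

```text
t: 16.35
tool_pos: [0.5611, -0.0553, 0.0682]
tool_rot: [-3.008, -0.901, 0.004]
contact_force: [2.4, -7.7, 62.8]
opening: 0.0372
grip_force: 53.9
```

Request:
carry_out(rows=[[0, 0, 0, 0, 0, 0.02, 1], [0, 0, 0, 0, 0, 0.04, 1], [0, 0, 0, 0, 0, 0.05, 1], [0, 0, 0, 0, 0, 0.05, 1]])

```text
t: 16.75
tool_pos: [0.5695, -0.0603, 0.0588]
tool_rot: [2.995, 0.895, 0.024]
contact_force: [15.3, -14.9, 1.4]
opening: 0.0369
grip_force: 54.3
```

```bash
python3 - <<'E'
from h import *
st()
s=(*tw(-3,59),.05,33)
B=(.548,-.352)
plan([(*tw(-3,59),.26,33),(.53,-.2,.28,20),(.47,-.37,.30,8),(*B,.2,7.5),(*B,.007,7.5)],s)
E
```

```text
tumbler tcp mm -2.3 47.0 58.8 open 36.9 grip 54.3 F [ 15.3 -14.9   1.4] t 16.75
from [ 0.5624 -0.0507  0.05  ] ang 33.0
[ 0.562 -0.051  0.26  33.   ] -> [0.0, 0.0, 0.0] [0.0, 0.0, -0.7] rows 4.2
[ 0.53 -0.2   0.28 20.  ] -> [0.0, 0.0, 0.072] [-0.362, 0.359, -0.067] rows 3.1
[ 0.47 -0.37  0.3   8.  ] -> [0.0, 0.0, 0.067] [-0.382, 0.464, -0.067] rows 3.6
[ 0.548 -0.352  0.2    7.5  ] -> [0.0, 0.0, 0.003] [0.266, -0.023, 0.333] rows 2.6
[ 5.48e-01 -3.52e-01  7.00e-03  7.50e+00] -> [0.0, 0.0, 0.0] [0.0, 0.0, 0.643] rows 3.9
```

Request:
carry_out(rows=[[0, 0, 0, 0, 0.02, 0, 1], [0, 0, 0, 0, 0.04, 0, 1], [0, 0, 0, 0, 0.04, 0, 1]])

```text
t: 17.05
tool_pos: [0.5682, -0.065, 0.0524]
tool_rot: [-3.009, -0.902, 0.001]
contact_force: [-1.1, -0.6, 0.1]
opening: 0.0372
grip_force: 53.2
```

```bash
python3 - <<'E'
from h import *
st();im=snap("wrist","w6.png")
E
```

```text
tumbler tcp mm -5.9 43.7 52.4 open 37.2 grip 53.2 F [-1.1 -0.6  0.1] t 17.05
```

View pics/w6.png

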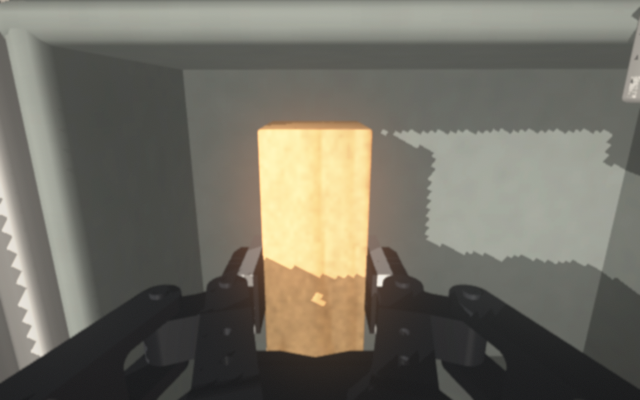

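The offcut is clear of the walls now. The finger knuckles need more room at the rim, so I'll use slots at about ±44 mm and put the third between them. Lower and release a little.

Request:
carry_out(rows=[[0, 0, 0, 0, 0, 0.015, 1], [0, 0, 0, 0, 0, 0.015, 1], [0, 0, 0, 0, 0, 0.015, 0], [0, 0, 0, 0, 0, 0.015, -0.1], [0, 0, 0, 0, 0, 0.015, -0.1]])

```text
t: 17.6
tool_pos: [0.5713, -0.0658, 0.0503]
tool_rot: [3.003, 0.903, 0.008]
contact_force: [4.6, -8.3, 3.9]
opening: 0.0473
grip_force: 0.0
```

```bash
python3 - <<'E'
from h import *
st()
s=(*tw(-4,47),.0455,33)
B=(.548,-.352)
plan([(*tw(-4,47),.26,33),(.53,-.2,.28,20),(.47,-.37,.30,8)],s)
E
```

```text
tumbler tcp mm -3.8 41.4 50.3 open 47.3 grip 0.0 F [ 4.6 -8.3  3.9] t 17.6
from [ 0.568  -0.0613  0.0455] ang 33.0
[ 0.568 -0.061  0.26  33.   ] -> [0.0, 0.0, 0.0] [0.0, 0.0, -0.715] rows 4.3
[ 0.53 -0.2   0.28 20.  ] -> [0.0, 0.0, 0.072] [-0.358, 0.319, -0.067] rows 2.9
[ 0.47 -0.37  0.3   8.  ] -> [0.0, 0.0, 0.067] [-0.382, 0.464, -0.067] rows 3.6
```

Request:
carry_out(rows=[[0, 0, 0, 0, 0.015, -0.05, -0.1], [0, 0, 0, 0, 0.02, -0.2, -0.1], [0, 0, 0, 0, 0.0, -0.36, -0.1], [0, 0, 0, 0, 0.0, -0.53, -0.4], [0, 0, 0, 0, 0, -0.715, -1]])

```text
t: 18.1
tool_pos: [0.5677, -0.0629, 0.2578]
tool_rot: [-3.007, -0.906, 0.001]
contact_force: [1.8, -0.3, -0.4]
opening: 0.0728
grip_force: 0.0
```

Request:
carry_out(rows=[[0, 0, 0.072, -0.358, 0.319, -0.067, -1], [0, 0, 0.072, -0.358, 0.319, -0.067, -1], [0, 0, 0.072, -0.358, 0.319, -0.067, -1], [0, 0, 0.072, -0.358, 0.319, -0.067, -1], [0, 0, 0.072, -0.358, 0.319, -0.067, -1]])

```text
t: 18.6
tool_pos: [0.5313, -0.203, 0.2761]
tool_rot: [-3.091, -0.557, 0.0]
contact_force: [0.6, 0.6, 0.4]
opening: 0.0853
grip_force: 0.0
```

Request:
carry_out(rows=[[0, 0, 0.067, -0.382, 0.464, -0.067, -1], [0, 0, 0.067, -0.382, 0.464, -0.067, -1], [0, 0, 0.067, -0.382, 0.464, -0.067, -1], [0, 0, 0.067, -0.382, 0.464, -0.067, -1], [0, 0, 0.067, -0.382, 0.464, -0.067, -1]])

```text
t: 19.1
tool_pos: [0.4725, -0.3749, 0.296]
tool_rot: [-3.133, -0.228, 0.001]
contact_force: [0.3, -0.0, 0.1]
opening: 0.0857
grip_force: 0.0
```

```bash
python3 - <<'E'
from h import *
st();im=snap("wrist","w7.png"); print(wood(im,show="m7.png"))
E
```

```text
tumbler tcp mm -254.9 -164.0 296.0 open 85.7 grip 0.0 F [ 0.3 -0.   0.1] t 19.1
[]
```

View pics/w7.png

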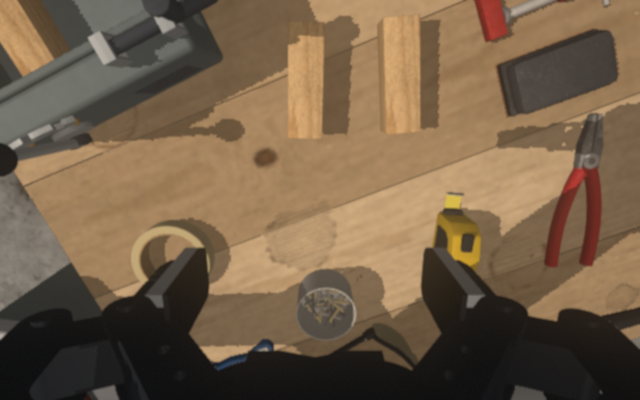

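Two offcuts are left: one with corners (288,23), (325,23), (322,138), (287,138), the other (380,17), (420,15), (422,132), (386,132). The first lies in the tub at top left.

```bash
python3 - <<'E'
from h import *
im=load("w7")
for c in [[(288,23),(325,23),(322,138),(287,138)],[(380,17),(420,15),(422,132),(386,132)]]:
    P=np.array([ray(im,*p,.036)[:2] for p in c]); ax=(P[0]+P[1]-P[2]-P[3])/2
    print(P.mean(0).round(4),np.linalg.norm(ax).round(3),np.linalg.norm(P[1]-P[0]).round(3),np.degrees(np.arctan2(ax[1],ax[0])).round(1))
s=(.47,-.37,.30,8)
B=(.548,-.352)
plan([(*B,.2,7.5),(*B,.010,7.5),(*B,.26,7.5),(.52,-.26,.26,20),(*tw(-3,-40),.26,33)],s)
E
```

```text
[ 0.5491 -0.3526] 0.118 0.038 6.9
[ 0.5707 -0.4539] 0.119 0.041 14.1
from [ 0.47 -0.37  0.3 ] ang 8.0
[ 0.548 -0.352  0.2    7.5  ] -> [0.0, 0.0, 0.003] [0.266, -0.023, 0.333] rows 2.6
[ 0.548 -0.352  0.01   7.5  ] -> [0.0, 0.0, 0.0] [0.0, 0.0, 0.633] rows 3.8
[ 0.548 -0.352  0.26   7.5  ] -> [0.0, 0.0, 0.0] [0.0, 0.0, -0.833] rows 5.0
[ 0.52 -0.26  0.26 20.  ] -> [0.0, 0.0, -0.069] [-0.053, -0.316, 0.0] rows 1.9
[ 0.616 -0.134  0.26  33.   ] -> [0.0, 0.0, -0.072] [0.446, -0.286, 0.0] rows 3.2
```

Request:
carry_out(rows=[[0, 0, 0.003, 0.266, -0.023, 0.333, -1], [0, 0, 0.003, 0.266, -0.023, 0.333, -1], [0, 0, 0.003, 0.266, -0.023, 0.333, -1], [0, 0, 0.003, 0.266, -0.023, 0.333, -1], [0, 0, 0.003, 0.266, -0.023, 0.333, -1]])

```text
t: 19.65
tool_pos: [0.5516, -0.3525, 0.1958]
tool_rot: [-3.132, -0.221, 0.002]
contact_force: [0.2, 0.2, 1.4]
opening: 0.0857
grip_force: 0.0
```

Request:
carry_out(rows=[[0, 0, 0, 0, 0, 0.15, -1], [0, 0, 0, 0, 0, 0.3, -1], [0, 0, 0, 0, 0, 0.45, -1], [0, 0, 0, 0, 0, 0.56, -1], [0, 0, 0, 0, 0, 0.627, -1]])

```text
t: 20.15
tool_pos: [0.5503, -0.354, 0.0073]
tool_rot: [-3.133, -0.217, 0.001]
contact_force: [-0.1, -0.9, -0.8]
opening: 0.0855
grip_force: 0.0
```

Request:
carry_out(rows=[[0, 0, 0, 0, 0, 0, 1], [0, 0, 0, 0, 0, 0, 1], [0, 0, 0, 0, 0, 0, 1], [0, 0, 0, 0, 0, 0, 1], [0, 0, 0, 0, 0, 0, 1]])

```text
t: 20.65
tool_pos: [0.553, -0.3562, 0.0118]
tool_rot: [3.13, 0.216, 0.006]
contact_force: [-0.8, 0.5, 6.4]
opening: 0.0375
grip_force: 48.0
```

Request:
carry_out(rows=[[0, 0, 0, 0, 0, -0.15, 1], [0, 0, 0, 0, 0, -0.3, 1], [0, 0, 0, 0, 0, -0.46, 1], [0, 0, 0, 0, 0, -0.62, 1], [0, 0, 0, 0, 0, -0.76, 1]])

```text
t: 21.15
tool_pos: [0.5513, -0.3548, 0.2403]
tool_rot: [3.132, 0.217, 0.004]
contact_force: [0.2, -1.3, -0.8]
opening: 0.0371
grip_force: 47.2
```

Request:
carry_out(rows=[[0, 0, 0, 0, 0, -0.067, 1], [0, 0, -0.03, -0.02, -0.15, -0.067, 1], [0, 0, -0.069, -0.053, -0.316, -0.067, 1], [0, 0, -0.069, -0.053, -0.316, -0.067, 1], [0, 0, -0.069, -0.053, -0.316, -0.067, 1]])

```text
t: 21.65
tool_pos: [0.522, -0.2621, 0.2571]
tool_rot: [3.091, 0.556, 0.001]
contact_force: [1.2, -0.5, -0.5]
opening: 0.0372
grip_force: 47.2
```

Request:
carry_out(rows=[[0, 0, -0.072, 0.446, -0.286, 0, 1], [0, 0, -0.072, 0.446, -0.286, 0, 1], [0, 0, -0.072, 0.446, -0.286, 0, 1], [0, 0, -0.072, 0.446, -0.286, 0, 1], [0, 0, -0.072, 0.446, -0.286, 0, 1]])

```text
t: 22.15
tool_pos: [0.6191, -0.1357, 0.2565]
tool_rot: [3.009, 0.902, 0.0]
contact_force: [0.2, 1.1, -0.1]
opening: 0.0371
grip_force: 47.2
```

```bash
python3 - <<'E'
from h import *
st();im=snap("wrist","w8.png");o=get_obs();R=Ro.from_rotvec(o["tool_rot"]).as_matrix();print(np.degrees(np.arctan2(R[1,0],R[0,0])))
print([proj(im,(*tw(*p),.115)).round(0).tolist() for p in [(-73,100),(-73,-100),(73,100),(73,-100)]])
E
```

```text
tumbler tcp mm -1.7 -43.2 256.5 open 37.1 grip 47.2 F [ 0.2  1.1 -0.1] t 22.15
33.291056249273275
[[149.0, 260.0], [380.0, 261.0], [127.0, 83.0], [391.0, 85.0]]
```

View pics/w8.png

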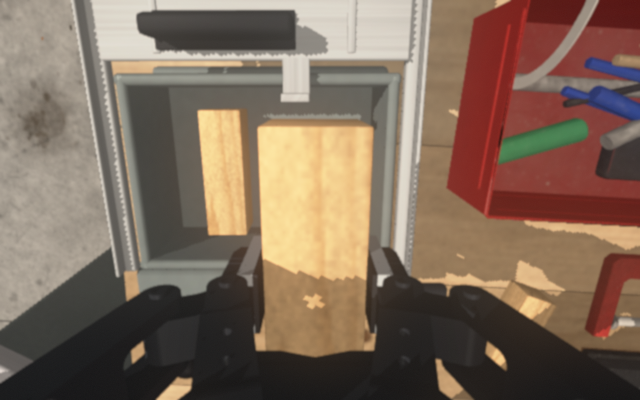

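The tub centre matches the prediction, and the first offcut lies flat at px (198–245, 110–235). I'll place this one at about y −38.

Request:
carry_out(rows=[[0, 0, 0, -0.007, -0.015, 0.1, 1], [0, 0, 0, -0.007, -0.015, 0.26, 1], [0, 0, 0, -0.007, -0.015, 0.42, 1], [0, 0, 0, -0.007, -0.015, 0.5, 1], [0, 0, 0, -0.007, -0.015, 0.56, 1]])

```text
t: 22.7
tool_pos: [0.6113, -0.1353, 0.0852]
tool_rot: [-3.01, -0.895, 0.006]
contact_force: [0.5, 0.4, -0.5]
opening: 0.0374
grip_force: 47.2
```

Request:
carry_out(rows=[[0, 0, 0, 0, 0, 0.05, 1], [0, 0, 0, 0, 0, 0.1, 1], [0, 0, 0, 0, 0, 0.13, 1], [0, 0, 0, 0, 0, 0.14, 1], [0, 0, 0, 0, 0, 0.14, 1]])

```text
t: 23.2
tool_pos: [0.6138, -0.1336, 0.0464]
tool_rot: [3.01, 0.9, 0.0]
contact_force: [-0.3, 0.6, -0.5]
opening: 0.0374
grip_force: 47.2
```

```bash
python3 - <<'E'
from h import *
st()
im=load("w8"); print(ray(im,222,172,.071))
E
```

```text
tumbler tcp mm -5.0 -38.6 46.4 open 37.4 grip 47.2 F [-0.3  0.6 -0.5] t 23.2
[ 0.56923266 -0.06409865  0.071     ]
```

Request:
carry_out(rows=[[0, 0, 0, 0, 0, 0, 0], [0, 0, 0, 0, 0, 0, -0.05], [0, 0, 0, 0, 0, 0, -0.05], [0, 0, 0, 0, 0, -0.1, -0.05], [0, 0, 0, 0, 0, -0.26, -0.05]])

```text
t: 23.7
tool_pos: [0.6109, -0.1324, 0.1211]
tool_rot: [-3.005, -0.899, 0.011]
contact_force: [0.8, -0.3, -0.3]
opening: 0.045
grip_force: 0.0
```

Request:
carry_out(rows=[[0, 0, 0, 0, 0, -0.15, -0.1], [0, 0, 0, 0, 0, -0.3, -0.5], [0, 0, 0, 0, 0, -0.46, -1], [0, 0, 0, 0, 0, -0.46, -1]])

```text
t: 24.1
tool_pos: [0.6175, -0.1346, 0.2733]
tool_rot: [3.0, 0.897, 0.022]
contact_force: [0.2, -0.2, 1.2]
opening: 0.085
grip_force: 0.0
```

```bash
python3 - <<'E'
from h import *
st();im=snap("wrist","w9.png")
s=(*tw(-5,-38),.263,33)
plan([(.56,-.28,.28,22),(.50,-.45,.30,14)],s)
E
```

```text
tumbler tcp mm -2.5 -41.4 273.3 open 85.0 grip 0.0 F [ 0.2 -0.2  1.2] t 24.1
from [ 0.6135 -0.1331  0.263 ] ang 33.0
[ 0.56 -0.28  0.28 22.  ] -> [0.0, 0.0, 0.061] [-0.416, 0.314, -0.057] rows 3.1
[ 0.5  -0.45  0.3  14.  ] -> [0.0, 0.0, 0.044] [-0.398, 0.45, -0.067] rows 3.6
```

Request:
carry_out(rows=[[0, 0, 0.061, -0.416, 0.314, -0.057, -1], [0, 0, 0.061, -0.416, 0.314, -0.057, -1], [0, 0, 0.061, -0.416, 0.314, -0.057, -1], [0, 0, 0.061, -0.416, 0.314, -0.057, -1], [0, 0, 0.061, -0.416, 0.314, -0.057, -1]])

```text
t: 24.65
tool_pos: [0.5601, -0.2818, 0.278]
tool_rot: [-3.082, -0.603, 0.002]
contact_force: [-0.5, 0.3, -0.5]
opening: 0.0853
grip_force: 0.0
```

Request:
carry_out(rows=[[0, 0, 0.044, -0.398, 0.45, -0.067, -1], [0, 0, 0.044, -0.398, 0.45, -0.067, -1], [0, 0, 0.044, -0.398, 0.45, -0.067, -1], [0, 0, 0.044, -0.398, 0.45, -0.067, -1], [0, 0, 0.044, -0.398, 0.45, -0.067, -1]])

```text
t: 25.15
tool_pos: [0.5011, -0.4528, 0.2984]
tool_rot: [-3.117, -0.389, 0.001]
contact_force: [0.9, 0.0, -0.0]
opening: 0.0851
grip_force: 0.0
```

```bash
python3 - <<'E'
from h import *
st();im=snap("wrist","w10.png"); w=load("w9")
cv2.imwrite("pics/m10.png",np.hstack([cv2.resize(w["img"],(400,250)),cv2.resize(im["img"],(400,250))]))
for z in(0.038,):print(wood(im))
print("pred",[proj(im,(.5707+a,-.4539+b,.038)).round(0).tolist() for a,b in [(0,0),(.058,.0145),(-.058,-.0145)]])
E
```

```text
tumbler tcp mm -273.4 -244.9 298.4 open 85.1 grip 0.0 F [ 0.9  0.  -0. ] t 25.15
[(0.5691, -0.4456, 118, 22, 15.1)]
pred [[333.0, 94.0], [334.0, 35.0], [332.0, 149.0]]
```

View pics/m10.png

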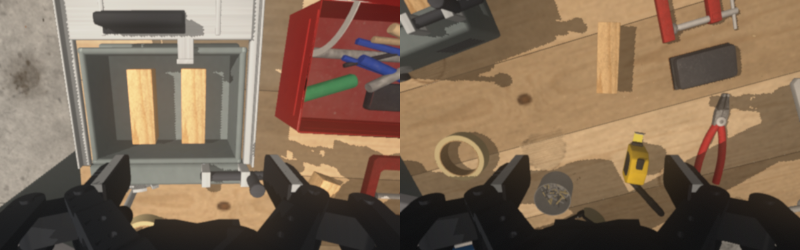

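Left half: two offcuts lie flat in the tub, with the bolt still drawn. Right half: the last offcut is at full-size px (333,93), as predicted. I'll stack it squarely on the first one, where it still sits below the rim.

```bash
python3 - <<'E'
from h import *
w=load("w9")
hs=cv2.cvtColor(w["img"],cv2.COLOR_BGR2HSV); m=cv2.inRange(hs,(11,75,170),(23,175,255)); m[:, :150]=0;m[:,360:]=0;m[250:]=0
for c in cv2.findContours(cv2.morphologyEx(m,cv2.MORPH_OPEN,np.ones((5,5))),cv2.RETR_EXTERNAL,cv2.CHAIN_APPROX_NONE)[0]:
    if cv2.contourArea(c)<1500: continue
    P=np.array([ray(w,*p[0],.071)[:2]-T0 for p in c]); a=np.radians(33); R=np.array([[np.cos(a),np.sin(a)],[-np.sin(a),np.cos(a)]]); r=cv2.minAreaRect((P@R.T*1000).astype(np.float32)); print(r)
s=(.5,-.45,.30,14);B=(.570,-.453)
plan([(*B,.2,14),(*B,.012,14),(*B,.26,14),(.53,-.27,.27,24),(*tw(-5,20),.27,33),(*tw(-3,30),.27,33)],s)
E
```

```text
((-6.299217224121094, -37.887901306152344), (38.3115348815918, 118.93911743164062), 89.91523742675781)
((-7.185535430908203, 43.40044021606445), (119.83293914794922, 38.44097900390625), 0.9191433191299438)
from [ 0.5  -0.45  0.3 ] ang 14.0
[ 0.57  -0.453  0.2   14.   ] -> [0.0, 0.0, 0.0] [0.224, 0.066, 0.333] rows 2.4
[ 5.70e-01 -4.53e-01  1.20e-02  1.40e+01] -> [0.0, 0.0, 0.0] [0.0, 0.0, 0.627] rows 3.8
[ 0.57  -0.453  0.26  14.   ] -> [0.0, 0.0, 0.0] [0.0, 0.0, -0.827] rows 5.0
[ 0.53 -0.27  0.27 24.  ] -> [0.0, 0.0, -0.056] [0.018, -0.624, -0.033] rows 3.8
[ 0.582 -0.084  0.27  33.   ] -> [0.0, 0.0, -0.05] [0.41, -0.495, 0.0] rows 3.9
[ 0.578 -0.075  0.27  33.   ] -> [0.0, 0.0, 0.0] [0.007, -0.033, 0.0] rows 0.2
```

Request:
carry_out(rows=[[0, 0, 0, 0.224, 0.066, 0.333, -1], [0, 0, 0, 0.224, 0.066, 0.333, -1], [0, 0, 0, 0.224, 0.066, 0.333, -1], [0, 0, 0, 0.224, 0.066, 0.333, -1]])

```text
t: 25.6
tool_pos: [0.5725, -0.4484, 0.1929]
tool_rot: [-3.107, -0.399, 0.009]
contact_force: [-1.4, 0.5, -0.3]
opening: 0.0856
grip_force: 0.0
```

Request:
carry_out(rows=[[0, 0, 0, 0, 0, 0.15, -1], [0, 0, 0, 0, 0, 0.3, -1], [0, 0, 0, 0, 0, 0.45, -1], [0, 0, 0, 0, 0, 0.56, -1], [0, 0, 0, 0, 0, 0.623, -1]])

```text
t: 26.1
tool_pos: [0.5712, -0.451, 0.0105]
tool_rot: [-3.114, -0.395, 0.003]
contact_force: [0.4, 0.4, 0.6]
opening: 0.0854
grip_force: 0.0
```

Request:
carry_out(rows=[[0, 0, 0, 0, 0, 0, 1], [0, 0, 0, 0, 0, 0, 1], [0, 0, 0, 0, 0, 0, 1], [0, 0, 0, 0, 0, 0, 1], [0, 0, 0, 0, 0, 0, 1]])

```text
t: 26.6
tool_pos: [0.5738, -0.4552, 0.0167]
tool_rot: [3.112, 0.393, 0.006]
contact_force: [0.5, -0.3, 6.9]
opening: 0.0369
grip_force: 47.7
```

Request:
carry_out(rows=[[0, 0, 0, 0, 0, -0.15, 1], [0, 0, 0, 0, 0, -0.3, 1], [0, 0, 0, 0, 0, -0.46, 1], [0, 0, 0, 0, 0, -0.62, 1], [0, 0, 0, 0, 0, -0.76, 1]])

```text
t: 27.1
tool_pos: [0.572, -0.4536, 0.2447]
tool_rot: [3.115, 0.393, 0.003]
contact_force: [0.8, -0.5, -0.9]
opening: 0.0367
grip_force: 46.9
```

Request:
carry_out(rows=[[0, 0, -0.01, 0.01, -0.15, -0.1, 1], [0, 0, -0.03, 0.018, -0.3, -0.1, 1], [0, 0, -0.05, 0.018, -0.46, -0.1, 1], [0, 0, -0.056, 0.018, -0.624, -0.1, 1], [0, 0, -0.056, 0.018, -0.624, -0.1, 1]])

```text
t: 27.6
tool_pos: [0.5292, -0.2656, 0.2708]
tool_rot: [-3.067, -0.672, 0.0]
contact_force: [-0.3, 0.4, -1.8]
opening: 0.0369
grip_force: 46.9
```

Request:
carry_out(rows=[[0, 0, -0.02, 0.12, -0.12, 0, 1], [0, 0, -0.04, 0.24, -0.28, 0, 1], [0, 0, -0.05, 0.35, -0.42, 0, 1], [0, 0, -0.05, 0.41, -0.495, 0, 1], [0, 0, -0.05, 0.41, -0.495, 0, 1]])

```text
t: 28.1
tool_pos: [0.582, -0.0805, 0.2714]
tool_rot: [-3.005, -0.913, -0.003]
contact_force: [-0.5, 0.5, -1.0]
opening: 0.0371
grip_force: 46.9
```

```bash
python3 - <<'E'
from h import *
st();im=snap("wrist","w11.png");o=get_obs();R=Ro.from_rotvec(o["tool_rot"]).as_matrix();print(np.degrees(np.arctan2(R[1,0],R[0,0])))
E
```

```text
tumbler tcp mm -2.8 23.3 271.4 open 37.1 grip 46.9 F [-0.5  0.5 -1. ] t 28.1
33.67848790305099
```

Request:
carry_out(rows=[[0, 0, 0, -0.005, -0.055, 0, 1], [0, 0, 0, -0.005, -0.055, 0.15, 1], [0, 0, 0, -0.005, -0.055, 0.3, 1], [0, 0, 0, -0.005, -0.055, 0.42, 1], [0, 0, 0, -0.005, -0.055, 0.5, 1]])

```text
t: 28.65
tool_pos: [0.5682, -0.0723, 0.1174]
tool_rot: [-3.008, -0.9, 0.006]
contact_force: [-0.0, -0.1, -1.3]
opening: 0.0371
grip_force: 46.9
```

Request:
carry_out(rows=[[0, 0, 0, 0, 0, 0.05, 1], [0, 0, 0, 0, 0, 0.085, 1], [0, 0, 0, 0, 0, 0.1, 1], [0, 0, 0, 0, 0, 0.105, 1], [0, 0, 0, 0, 0, 0.105, 1]])

```text
t: 29.15
tool_pos: [0.5715, -0.072, 0.0904]
tool_rot: [3.008, 0.904, 0.003]
contact_force: [0.1, 0.7, -0.2]
opening: 0.0366
grip_force: 46.9
```

```bash
python3 - <<'E'
from h import *
st()
E
```

```text
tumbler tcp mm -6.9 36.2 90.4 open 36.6 grip 46.9 F [ 0.1  0.7 -0.2] t 29.15
```

Lower a touch, release, lift and look.

Request:
carry_out(rows=[[0, 0, 0, 0, 0, 0.007, 1], [0, 0, 0, 0, 0, 0.007, 0.05], [0, 0, 0, 0, 0, 0.007, 0], [0, 0, 0, 0, 0, 0.007, -0.05], [0, 0, 0, 0, 0, 0.007, -0.05]])

```text
t: 29.65
tool_pos: [0.5709, -0.0716, 0.0874]
tool_rot: [3.008, 0.905, 0.001]
contact_force: [0.0, 0.6, 0.2]
opening: 0.0445
grip_force: 0.0
```

Request:
carry_out(rows=[[0, 0, 0, 0, 0, -0.1, -0.05], [0, 0, 0, 0, 0, -0.25, -0.1], [0, 0, 0, 0, 0, -0.4, -0.5], [0, 0, 0, 0, 0, -0.56, -1], [0, 0, 0, 0, 0, -0.65, -1]])

```text
t: 30.15
tool_pos: [0.572, -0.072, 0.2875]
tool_rot: [3.005, 0.904, 0.009]
contact_force: [0.8, -0.3, 0.1]
opening: 0.0854
grip_force: 0.0
```

```bash
python3 - <<'E'
from h import *
st();w=snap("wrist","w12.png");sc=snap("scene","s12.png")
cv2.imwrite("pics/m12.png",np.hstack([cv2.resize(w["img"],(400,250)),cv2.resize(sc["img"][150:350,200:520],(400,250))]))
s=(*tw(-5,36),.281,33)
plan([(*tw(10,30),.29,63),(*tw(60,20),.29,93),(*tw(110,20),.27,123),(*tw(110,20),.131,123)],s)
E
```

```text
tumbler tcp mm -6.5 35.9 287.5 open 85.4 grip 0.0 F [ 0.8 -0.3  0.1] t 30.15
from [ 0.5732 -0.071   0.281 ] ang 33.0
[ 0.589 -0.068  0.29  63.   ] -> [0.0, 0.0, -0.167] [0.05, 0.02, -0.03] rows 3.5
[ 6.36e-01 -4.90e-02  2.90e-01  9.30e+01] -> [0.0, 0.0, -0.167] [0.128, 0.112, 0.0] rows 3.5
[ 6.78e-01 -2.20e-02  2.70e-01  1.23e+02] -> [0.0, 0.0, -0.167] [0.083, 0.144, 0.067] rows 3.5
[ 6.78e-01 -2.20e-02  1.31e-01  1.23e+02] -> [0.0, 0.0, 0.0] [0.0, 0.0, 0.463] rows 2.8
```

View pics/m12.png

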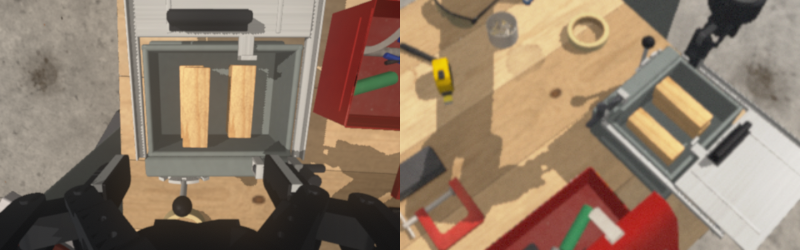

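All three offcuts lie flat inside the tub, the third stacked on the first. The bench is clear of offcuts, the lever is upright and the bolt is drawn. Next I'll shut the cover.

Request:
carry_out(rows=[[0, 0, -0.167, 0.05, 0.02, -0.03, -1], [0, 0, -0.167, 0.05, 0.02, -0.03, -1], [0, 0, -0.167, 0.05, 0.02, -0.03, -1], [0, 0, -0.167, 0.05, 0.02, -0.03, -1], [0, 0, -0.167, 0.05, 0.02, -0.03, -1]])

```text
t: 30.75
tool_pos: [0.586, -0.0682, 0.2894]
tool_rot: [-2.67, -1.653, 0.003]
contact_force: [0.2, -1.0, -0.6]
opening: 0.0855
grip_force: 0.0
```

Request:
carry_out(rows=[[0, 0, -0.167, 0.128, 0.112, 0, -1], [0, 0, -0.167, 0.128, 0.112, 0, -1], [0, 0, -0.167, 0.128, 0.112, 0, -1], [0, 0, -0.167, 0.128, 0.112, 0, -1], [0, 0, -0.167, 0.128, 0.112, 0, -1]])

```text
t: 31.25
tool_pos: [0.6334, -0.0489, 0.2898]
tool_rot: [-2.152, -2.287, 0.002]
contact_force: [-0.1, -1.3, -0.1]
opening: 0.0854
grip_force: 0.0
```

Request:
carry_out(rows=[[0, 0, -0.167, 0.083, 0.144, 0.067, -1], [0, 0, -0.167, 0.083, 0.144, 0.067, -1], [0, 0, -0.167, 0.083, 0.144, 0.067, -1], [0, 0, -0.167, 0.083, 0.144, 0.067, -1], [0, 0, -0.167, 0.083, 0.144, 0.067, -1]])

```text
t: 31.75
tool_pos: [0.675, -0.0214, 0.2703]
tool_rot: [-1.487, -2.766, 0.001]
contact_force: [-0.7, -0.1, 1.1]
opening: 0.0856
grip_force: 0.0
```

```bash
python3 - <<'E'
from h import *
st()
E
```

```text
tumbler tcp mm 107.5 22.2 270.3 open 85.6 grip 0.0 F [-0.7 -0.1  1.1] t 31.75
```

Request:
carry_out(rows=[[0, 0, 0, 0, 0, 0.15, -1], [0, 0, 0, 0, 0, 0.3, -1], [0, 0, 0, 0, 0, 0.42, -1], [0, 0, 0, 0, 0, 0.463, -1], [0, 0, 0, 0, 0, 0.463, -1]])

```text
t: 32.25
tool_pos: [0.6735, -0.0213, 0.1293]
tool_rot: [-1.484, -2.764, 0.003]
contact_force: [0.5, -0.1, 0.2]
opening: 0.0852
grip_force: 0.0
```

Request:
carry_out(rows=[[0, 0, 0, 0, 0, 0, 1], [0, 0, 0, 0, 0, 0, 1], [0, 0, 0, 0, 0, 0, 1], [0, 0, 0, 0, 0, 0, 1], [0, 0, 0, 0, 0, 0, 1]], force=30)

```text
t: 32.75
tool_pos: [0.6759, -0.0214, 0.1333]
tool_rot: [1.483, 2.768, 0.001]
contact_force: [-3.0, -0.5, 7.4]
opening: 0.0133
grip_force: 34.4
```

Request:
carry_out(rows=[[0, 0, 0, 0, -0.06, 0, 1], [0, 0, 0, 0, -0.12, 0, 1], [0, 0, 0, 0, -0.18, 0, 1], [0, 0, 0, 0, -0.24, 0, 1], [0, 0, 0, 0, -0.3, 0, 1]])

```text
t: 33.25
tool_pos: [0.6009, -0.071, 0.1333]
tool_rot: [1.483, 2.767, 0.004]
contact_force: [3.2, 1.4, 2.5]
opening: 0.0132
grip_force: 33.7
```

Request:
carry_out(rows=[[0, 0, 0, 0, -0.06, 0, 1], [0, 0, 0, 0, -0.12, 0, 1], [0, 0, 0, 0, -0.18, 0, 1], [0, 0, 0, 0, -0.24, 0, 1], [0, 0, 0, 0, -0.265, 0, 1]])

```text
t: 33.75
tool_pos: [0.5344, -0.115, 0.1333]
tool_rot: [1.484, 2.767, 0.005]
contact_force: [18.1, 14.7, -0.6]
opening: 0.0133
grip_force: 33.6
```

```bash
python3 - <<'E'
from h import *
st()
E
```

```text
tumbler tcp mm -61.5 20.3 133.3 open 13.3 grip 33.6 F [18.1 14.7 -0.6] t 33.75
```

Cover is on its shut stop. Next: release, turn back and go to the knob.

```bash
python3 - <<'E'
from h import *
s=(*tw(-61,20),.27,123)
plan([(*tw(-70,-20),.28,93),(*tw(-80,-70),.28,63),(*tw(-90,-119),.26,33),(*tw(-90,-119),.15,33)],s)
E
```

```text
from [ 0.5349 -0.1149  0.27  ] ang 123.0
[ 0.549 -0.153  0.28  93.   ] -> [0.0, 0.0, 0.167] [-0.133, -0.03, -0.033] rows 3.5
[ 0.568 -0.201  0.28  63.   ] -> [0.0, 0.0, 0.167] [-0.161, 0.054, 0.0] rows 3.5
[ 0.586 -0.247  0.26  33.   ] -> [0.0, 0.0, 0.167] [-0.111, 0.125, 0.067] rows 3.5
[ 0.586 -0.247  0.15  33.   ] -> [0.0, 0.0, 0.0] [0.0, 0.0, 0.367] rows 2.2
```

Request:
carry_out(rows=[[0, 0, 0, 0, 0.007, 0, -1], [0, 0, 0, 0, 0.007, 0, -1], [0, 0, 0, 0, 0.007, 0, -1], [0, 0, 0, 0, 0.007, -0.15, -1], [0, 0, 0, 0, 0.007, -0.3, -1]])

```text
t: 34.25
tool_pos: [0.5347, -0.1137, 0.2207]
tool_rot: [-1.48, -2.765, 0.002]
contact_force: [1.2, -0.8, -0.1]
opening: 0.084
grip_force: 0.0
```

Request:
carry_out(rows=[[0, 0, 0, 0, 0, -0.163, -1], [0, 0, 0, 0, 0, -0.163, -1]])

```text
t: 34.45
tool_pos: [0.5396, -0.1154, 0.2803]
tool_rot: [1.476, 2.757, 0.003]
contact_force: [0.8, -0.5, 0.7]
opening: 0.0853
grip_force: 0.0
```

Request:
carry_out(rows=[[0, 0, 0.167, -0.133, -0.03, -0.033, -1], [0, 0, 0.167, -0.133, -0.03, -0.033, -1], [0, 0, 0.167, -0.133, -0.03, -0.033, -1], [0, 0, 0.167, -0.133, -0.03, -0.033, -1], [0, 0, 0.167, -0.133, -0.03, -0.033, -1]])

```text
t: 34.95
tool_pos: [0.5505, -0.1524, 0.28]
tool_rot: [-2.15, -2.289, 0.001]
contact_force: [-0.2, -0.7, 0.3]
opening: 0.0857
grip_force: 0.0
```

Request:
carry_out(rows=[[0, 0, 0.167, -0.161, 0.054, 0, -1], [0, 0, 0.167, -0.161, 0.054, 0, -1], [0, 0, 0.167, -0.161, 0.054, 0, -1], [0, 0, 0.167, -0.161, 0.054, 0, -1], [0, 0, 0.167, -0.161, 0.054, 0, -1]])

```text
t: 35.45
tool_pos: [0.5697, -0.1996, 0.2803]
tool_rot: [-2.669, -1.656, 0.001]
contact_force: [0.0, -0.6, 0.2]
opening: 0.0856
grip_force: 0.0
```

Request:
carry_out(rows=[[0, 0, 0.167, -0.111, 0.125, 0.067, -1], [0, 0, 0.167, -0.111, 0.125, 0.067, -1], [0, 0, 0.167, -0.111, 0.125, 0.067, -1], [0, 0, 0.167, -0.111, 0.125, 0.067, -1], [0, 0, 0.167, -0.111, 0.125, 0.067, -1]])

```text
t: 35.95
tool_pos: [0.5884, -0.2461, 0.2603]
tool_rot: [-3.007, -0.909, 0.001]
contact_force: [0.6, 0.2, -0.1]
opening: 0.0853
grip_force: 0.0
```

```bash
python3 - <<'E'
from h import *
st()
E
```

```text
tumbler tcp mm -87.6 -119.1 260.3 open 85.3 grip 0.0 F [ 0.6  0.2 -0.1] t 35.95
```

Descend to the knob, grip and push left 36 mm, with a little extra to seat it.

Request:
carry_out(rows=[[0, 0, 0, -0.008, 0, 0.12, -1], [0, 0, 0, -0.008, 0, 0.25, -1], [0, 0, 0, -0.008, 0, 0.365, -1], [0, 0, 0, -0.008, 0, 0.365, -1], [0, 0, 0, -0.008, 0, 0.365, -1]])

```text
t: 36.45
tool_pos: [0.5863, -0.2472, 0.1513]
tool_rot: [-3.007, -0.908, 0.001]
contact_force: [0.5, 0.0, 1.1]
opening: 0.0854
grip_force: 0.0
```

Request:
carry_out(rows=[[0, 0, 0, 0, 0, 0, 1], [0, 0, 0, 0, 0, 0, 1], [0, 0, 0, 0, 0, 0, 1], [0, 0, 0, 0, 0, 0, 1], [0, 0, 0, 0, 0, 0, 1]])

```text
t: 36.95
tool_pos: [0.5867, -0.2476, 0.1521]
tool_rot: [3.008, 0.905, 0.001]
contact_force: [-0.1, 1.5, 3.6]
opening: 0.0147
grip_force: 29.2
```

Request:
carry_out(rows=[[0, 0, 0, 0, -0.03, 0, 1], [0, 0, 0, 0, -0.06, 0, 1], [0, 0, 0, 0, -0.09, 0, 1], [0, 0, 0, 0, -0.12, 0, 1], [0, 0, 0, 0, -0.127, 0, 1]])

```text
t: 37.45
tool_pos: [0.5665, -0.2172, 0.1523]
tool_rot: [3.001, 0.903, 0.005]
contact_force: [8.4, -12.1, -2.1]
opening: 0.0146
grip_force: 30.1
```

```bash
python3 - <<'E'
from h import *
st()
E
```

```text
tumbler tcp mm -90.2 -82.9 152.3 open 14.6 grip 30.1 F [  8.4 -12.1  -2.1] t 37.45
```

Request:
carry_out(rows=[[0, 0, 0, 0, 0.005, 0, -1], [0, 0, 0, 0, 0.005, 0, -1], [0, 0, 0, 0, 0.005, 0, -1], [0, 0, 0, 0, 0.005, -0.15, -1], [0, 0, 0, 0, 0.005, -0.3, -1]])

```text
t: 37.95
tool_pos: [0.5646, -0.2157, 0.2393]
tool_rot: [-3.004, -0.903, 0.007]
contact_force: [0.6, 0.1, 0.8]
opening: 0.0847
grip_force: 0.0
```

Request:
carry_out(rows=[[0, 0, 0, 0, 0, -0.08, -1], [0, 0, 0, -0.05, -0.15, -0.08, -1], [0, 0, 0, -0.1, -0.3, -0.08, -1], [0, 0, 0, -0.15, -0.455, -0.08, -1], [0, 0, 0, -0.15, -0.455, -0.08, -1]])

```text
t: 38.45
tool_pos: [0.4493, -0.1244, 0.2634]
tool_rot: [-3.005, -0.907, 0.003]
contact_force: [0.1, -0.2, 0.5]
opening: 0.0854
grip_force: 0.0
```

```bash
python3 - <<'E'
from h import *
st();w=snap("wrist","w13.png")
print(proj(w,(*tw(-133,55),.164)))
m=(cv2.cvtColor(w["img"],cv2.COLOR_BGR2GRAY)<50).astype(np.uint8);n,l,s,c=cv2.connectedComponentsWithStats(m)
print([(s[i].tolist(),c[i].round()) for i in range(1,n) if s[i,4]>400])
E
```

```text
tumbler tcp mm -138.0 58.7 263.4 open 85.4 grip 0.0 F [ 0.1 -0.2  0.5] t 38.45
[321.84365762 187.53027385]
[([334, 87, 90, 11, 785], array([380.,  92.])), ([0, 248, 640, 152, 47993], array([312., 355.]))]
```

Request:
carry_out(rows=[[0, 0, 0, 0.008, 0.012, 0.12, -1], [0, 0, 0, 0.008, 0.012, 0.25, -1], [0, 0, 0, 0.008, 0.012, 0.375, -1], [0, 0, 0, 0.008, 0.012, 0.375, -1], [0, 0, 0, 0.008, 0.012, 0.375, -1]])

```text
t: 39.0
tool_pos: [0.4577, -0.1298, 0.1529]
tool_rot: [-3.008, -0.904, 0.002]
contact_force: [1.3, 0.3, 0.6]
opening: 0.0853
grip_force: 0.0
```

Request:
carry_out(rows=[[0, 0, 0, 0, 0, 0, 1], [0, 0, 0, 0, 0, 0, 1], [0, 0, 0, 0, 0, 0, 1], [0, 0, 0, 0, 0, 0, 1], [0, 0, 0, 0, 0, 0, 1]], force=25)

```text
t: 39.5
tool_pos: [0.4572, -0.1284, 0.1542]
tool_rot: [-3.006, -0.904, -0.0]
contact_force: [-4.4, 6.3, 6.5]
opening: 0.0261
grip_force: 24.1
```

Request:
carry_out(rows=[[0, 0, 0, 0, -0.04, 0.005, 1], [0, 0, 0, 0, -0.08, 0.015, 1], [0, 0, 0, 0, -0.12, 0.025, 1], [0, 0, 0, 0, -0.15, 0.033, 1], [0, 0, 0, 0, -0.15, 0.033, 1]])

```text
t: 40.0
tool_pos: [0.4442, -0.1078, 0.1541]
tool_rot: [2.96, 0.888, 0.033]
contact_force: [22.8, -49.7, 3.5]
opening: 0.0261
grip_force: 29.5
```

```bash
python3 - <<'E'
from h import *
st()
E
```

```text
tumbler tcp mm -133.2 75.4 154.1 open 26.1 grip 29.5 F [ 22.8 -49.7   3.5] t 40.0
```

Motion stopped short with 55 N. I'll relax the command and inspect.

Request:
carry_out(rows=[[0, 0, 0, 0, 0.04, -0.01, 1], [0, 0, 0, 0, 0.065, -0.033, 1], [0, 0, 0, 0, 0.065, -0.033, 1]])

```text
t: 40.3
tool_pos: [0.4485, -0.1151, 0.155]
tool_rot: [2.99, 0.895, 0.016]
contact_force: [17.7, -22.9, -11.3]
opening: 0.0256
grip_force: 28.0
```

```bash
python3 - <<'E'
from h import *
st();o=get_obs();print(o["q"].round(3),o["effort"].round(1),o["wrist_torque"].round(2))
w=snap("wrist","w14.png");sc=snap("scene","s14.png");si=snap("side","d14.png")
cr=lambda im,y,x:cv2.resize(im["img"][y:y+125,x:x+200],(400,250),interpolation=cv2.INTER_CUBIC)
cv2.imwrite("pics/m14.png",np.vstack([np.hstack([cv2.resize(w["img"],(400,250)),cr(sc,150,320)]),np.hstack([cr(si,180,250),cr({"img":w["img"]},180,220)])]))
E
```

```text
tumbler tcp mm -133.6 66.9 155.0 open 25.6 grip 28.0 F [ 17.7 -22.9 -11.3] t 40.3
[-0.407 -0.307  2.069 -0.009  1.358  0.584] [  7.6 -25.9 -30.8   3.5   6.7  -0. ] [-3.6  -2.86 -0.  ]
```

View pics/m14.png

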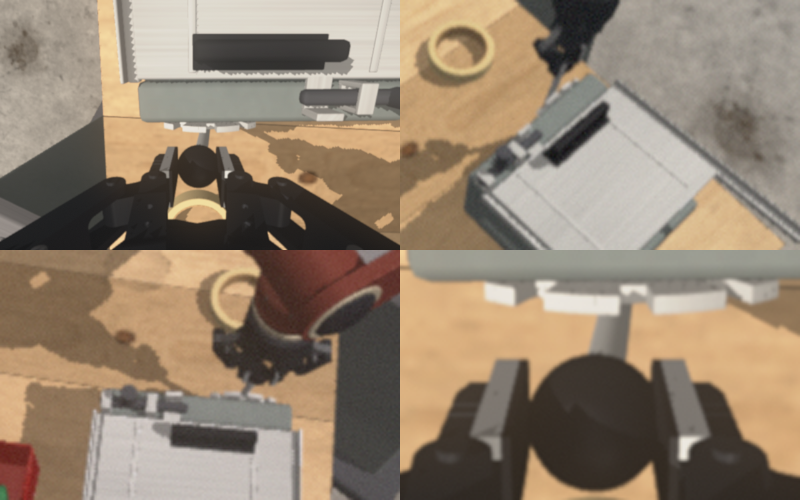

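The ball sits centred between the pads, leaning only slightly left, and nothing else is visibly in the way. I'll release and push instead with closed fingers from the right side.

Request:
carry_out(rows=[[0, 0, 0, 0, 0, 0, -1], [0, 0, 0, 0, 0, 0, -1], [0, 0, 0, 0, 0, 0, -1], [0, 0, 0, 0, 0, 0, -1], [0, 0, 0, 0, 0, 0, -1]])

```text
t: 40.95
tool_pos: [0.4433, -0.108, 0.1529]
tool_rot: [-3.008, -0.905, -0.0]
contact_force: [-0.7, 0.5, 1.0]
opening: 0.0853
grip_force: 0.0
```

```bash
python3 - <<'E'
from h import *
st();w=snap("wrist","w15.png")
def ball(w,z=.163):
    g=cv2.GaussianBlur(cv2.cvtColor(w["img"],cv2.COLOR_BGR2GRAY),(5,5),1.5)[:330]
    c=cv2.HoughCircles(g,cv2.HOUGH_GRADIENT,1.5,60,param1=80,param2=25,minRadius=15,maxRadius=50)
    ex=np.array([np.cos(np.radians(33)),np.sin(np.radians(33))]);ey=np.array([-ex[1],ex[0]])
    for q in (c[0] if c is not None else [])[:4]:
        d=ray(w,q[0],q[1],z)[:2]-T0; print(q.round(),"tumbler mm",(d@ex*1000).round(),(d@ey*1000).round(),w["img"][int(q[1]),int(q[0])])
for n in("w13","w14","w15"): print(n);ball(load(n))
E
```

```text
tumbler tcp mm -134.1 75.7 152.9 open 85.3 grip 0.0 F [-0.7  0.5  1. ] t 40.95
w13
[311. 299.  42.] tumbler mm -222.0 62.0 [133 178 217]
[322. 188.  19.] tumbler mm -134.0 55.0 [50 57 65]
[587. 100.  49.] tumbler mm -72.0 -118.0 [119 163 203]
[451. 290.  31.] tumbler mm -213.0 -44.0 [37 45 53]
w14
[307. 257.  47.] tumbler mm -130.0 71.0 [46 52 61]
[511. 161.  44.] tumbler mm -90.0 -7.0 [ 94  96 100]
[482. 232.  49.] tumbler mm -119.0 0.0 [ 85 116 143]
[592. 166.  41.] tumbler mm -92.0 -39.0 [195 206 213]
w15
[368. 268.  34.] tumbler mm -134.0 55.0 [50 57 65]
[553. 146.  49.] tumbler mm -84.0 -11.0 [73 74 77]
[482. 257.  36.] tumbler mm -129.0 9.0 [ 74 101 126]
[179. 289.  30.] tumbler mm -144.0 132.0 [28 34 40]
```

Released, the ball sprang back to neutral (y 55). I'll check that the bolt and cover really are fully home by comparing with the picture from the start.

```bash
python3 - <<'E'
from h import *
ex=np.array([np.cos(np.radians(33)),np.sin(np.radians(33))]);ey=np.array([-ex[1],ex[0]])
T=lambda w,u,v,z:(lambda d:((d@ex*1000).round(1),(d@ey*1000).round(1)))(ray(w,u,v,z)[:2]-T0)
for n in("w1","w13","w15"):
    w=load(n);g=cv2.cvtColor(w["img"],cv2.COLOR_BGR2GRAY);m=(g<62).astype(np.uint8);m[240:]=0
    k,l,s,c=cv2.connectedComponentsWithStats(m)
    for i in range(1,k):
        x,y,a,b,A=s[i]
        if A>400: print(n,s[i].tolist(),"L",T(w,x,y+b/2,.136),"R",T(w,x+a,y+b/2,.136), "as handle", T(w,x+a/2,y+b/2,.154))
E
```

```text
w1 [491, 0, 149, 50, 3238] L (np.float64(-41.2), np.float64(-132.8)) R (np.float64(-41.1), np.float64(-250.3)) as handle (np.float64(-44.2), np.float64(-179.9))
w1 [233, 37, 127, 32, 3785] L (np.float64(-62.0), np.float64(71.8)) R (np.float64(-61.9), np.float64(-30.2)) as handle (np.float64(-63.8), np.float64(20.0))
w1 [295, 128, 33, 33, 827] L (np.float64(-135.5), np.float64(23.1)) R (np.float64(-135.5), np.float64(-5.2)) as handle (np.float64(-133.0), np.float64(8.8))
w1 [37, 168, 132, 72, 5625] L (np.float64(-188.9), np.float64(255.2)) R (np.float64(-188.9), np.float64(136.9)) as handle (np.float64(-183.3), np.float64(184.9))
w13 [572, 0, 68, 67, 3183] L (np.float64(-27.8), np.float64(-117.4)) R (np.float64(-27.4), np.float64(-164.5)) as handle (np.float64(-30.5), np.float64(-127.5))
w13 [302, 65, 144, 34, 4394] L (np.float64(-62.0), np.float64(69.9)) R (np.float64(-60.9), np.float64(-33.5)) as handle (np.float64(-62.1), np.float64(21.0))
w13 [303, 169, 37, 38, 1019] L (np.float64(-140.8), np.float64(69.1)) R (np.float64(-140.5), np.float64(40.3)) as handle (np.float64(-136.0), np.float64(55.0))
w13 [78, 182, 122, 58, 4109] L (np.float64(-161.7), np.float64(247.5)) R (np.float64(-160.6), np.float64(150.6)) as handle (np.float64(-155.1), np.float64(189.7))
w15 [331, 54, 260, 57, 11872] L (np.float64(-61.6), np.float64(70.4)) R (np.float64(-60.6), np.float64(-40.0)) as handle (np.float64(-61.7), np.float64(22.3))
```

```bash
python3 - <<'E'
from h import *
ex=np.array([np.cos(np.radians(33)),np.sin(np.radians(33))]);ey=np.array([-ex[1],ex[0]])
T=lambda w,u,v,z:(lambda d:((d@ex*1000).round(1),(d@ey*1000).round(1)))(ray(w,u,v,z)[:2]-T0)
# profile along the bolt bar line: grey value vs tumbler y at x=-93, z .136
for n in("w1","w2","w9","w13","w15"):
    w=load(n); g=cv2.GaussianBlur(cv2.cvtColor(w["img"],cv2.COLOR_BGR2GRAY),(3,3),0); out=[]
    for y in range(40,-130,-6):
        u,v=proj(w,(*tw(-93,y),.136)).round().astype(int)
        out.append(int(g[v,u]) if 0<=v<400 and 0<=u<640 else -1)
    print(n,out)
E
```

```text
w1 [117, 116, 117, 117, 117, 117, 116, 116, 115, 76, 76, 77, 77, 78, 78, 135, 167, 134, 79, 78, 62, 79, 78, 77, 76, 124, 148, 103, 105]
w2 [120, 120, 119, 120, 121, 121, 121, 121, 120, 98, 80, 80, 80, 81, 82, 162, 169, 74, 83, 82, 78, 77, 59, 64, 112, 147, 95, 108, 109]
w9 [145, 146, 145, 146, 148, 147, 148, 146, 146, 147, 148, 147, 147, 148, 148, 190, 218, 110, 95, 95, 94, 94, 94, 95, 155, 215, 73, 66, 61]
w13 [125, 126, 125, 125, 127, 125, 125, 123, 124, 83, 83, 84, 84, 84, 85, 118, 180, 164, 85, 80, 68, 68, 77, 84, 83, 83, 175, 114, 122]
w15 [137, 138, 139, 138, 138, 136, 134, 137, 71, 89, 88, 89, 89, 90, 91, 93, 195, 189, 93, -1, -1, -1, -1, -1, -1, -1, -1, -1, -1]
```

The bolt and cover look the same as at the start to within a millimetre or two. My release moves may have dragged either back slightly, so I'll re-seat both with plain pushes, cover first.

Request:
carry_out(rows=[[0, 0, 0, 0, 0, -0.15, -1], [0, 0, 0, 0, 0, -0.3, -1], [0, 0, 0, 0.12, 0.06, -0.357, 1], [0, 0, 0, 0.25, 0.12, -0.357, 1], [0, 0, 0, 0.363, 0.187, -0.357, 1]])

```text
t: 41.5
tool_pos: [0.5672, -0.0943, 0.2618]
tool_rot: [3.007, 0.905, 0.005]
contact_force: [-0.4, -0.2, 0.1]
opening: 0.044
grip_force: 0.0
```

Request:
carry_out(rows=[[0, 0, 0, 0, 0, 0, 1], [0, 0, 0, 0, 0, 0.12, 1], [0, 0, 0, 0, 0, 0.26, 1], [0, 0, 0, 0, 0, 0.4, 1], [0, 0, 0, 0, 0, 0.4, 1]])

```text
t: 42.0
tool_pos: [0.5599, -0.0934, 0.1327]
tool_rot: [-3.001, -0.903, 0.018]
contact_force: [-1.2, -0.1, -0.9]
opening: 0.0001
grip_force: 0.0
```

```bash
python3 - <<'E'
from h import *
st()
E
```

```text
tumbler tcp mm -28.4 24.5 132.7 open 0.1 grip 0.0 F [-1.2 -0.1 -0.9] t 42.0
```

Request:
carry_out(rows=[[0, 0, 0, -0.03, 0, 0, 1], [0, 0, 0, -0.055, 0, 0, 1], [0, 0, 0, -0.075, 0, 0, 1], [0, 0, 0, -0.085, 0, 0, 1], [0, 0, 0, -0.085, 0, 0, 1]])

```text
t: 42.5
tool_pos: [0.5503, -0.1066, 0.1437]
tool_rot: [3.008, 0.903, 0.034]
contact_force: [20.9, 11.4, -8.7]
opening: 0.0001
grip_force: 11.6
```

```bash
python3 - <<'E'
from h import *
st()
E
```

```text
tumbler tcp mm -43.6 18.7 143.7 open 0.1 grip 11.6 F [20.9 11.4 -8.7] t 42.5
```

Request:
carry_out(rows=[[0, 0, 0, 0.06, 0, 0, 1], [0, 0, 0, 0.06, 0, -0.1, 1], [0, 0, 0, 0.06, 0, -0.25, 1], [0, 0, 0, 0.06, 0, -0.4, 1], [0, 0, 0, 0.06, 0, -0.4, 1]])

```text
t: 43.0
tool_pos: [0.5627, -0.1008, 0.272]
tool_rot: [2.998, 0.901, 0.024]
contact_force: [1.1, -0.2, 0.0]
opening: 0.0
grip_force: 0.0
```

Request:
carry_out(rows=[[0, 0, 0, -0.06, 0.15, 0, 1], [0, 0, 0, -0.12, 0.3, 0, 1], [0, 0, 0, -0.19, 0.457, 0, 1], [0, 0, 0, -0.19, 0.457, 0, 1], [0, 0, 0, -0.19, 0.457, 0, 1]])

```text
t: 43.5
tool_pos: [0.5868, -0.2465, 0.2615]
tool_rot: [3.008, 0.901, 0.003]
contact_force: [0.1, 0.6, 0.8]
opening: 0.0
grip_force: 0.0
```

Request:
carry_out(rows=[[0, 0, 0, 0, 0, 0.12, 1], [0, 0, 0, 0, 0, 0.24, 1], [0, 0, 0, 0, 0, 0.35, 1], [0, 0, 0, 0, 0, 0.35, 1], [0, 0, 0, 0, 0, 0.35, 1]])

```text
t: 44.0
tool_pos: [0.587, -0.244, 0.156]
tool_rot: [3.008, 0.906, 0.001]
contact_force: [0.4, 0.2, -0.4]
opening: 0.0001
grip_force: 0.0
```

```bash
python3 - <<'E'
from h import *
st()
E
```

```text
tumbler tcp mm -87.6 -116.6 156.0 open 0.1 grip 0.0 F [ 0.4  0.2 -0.4] t 44.0
```

Request:
carry_out(rows=[[0, 0, 0, 0, -0.02, 0, 1], [0, 0, 0, 0, -0.035, 0, 1], [0, 0, 0, 0, -0.05, 0, 1], [0, 0, 0, 0, -0.065, 0, 1], [0, 0, 0, 0, -0.065, 0, 1]])

```text
t: 44.5
tool_pos: [0.5792, -0.2319, 0.1581]
tool_rot: [2.997, 0.901, 0.011]
contact_force: [7.9, -7.9, -0.6]
opening: 0.0002
grip_force: 5.2
```

```bash
python3 - <<'E'
from h import *
st()
E
```

```text
tumbler tcp mm -87.6 -102.2 158.1 open 0.2 grip 5.2 F [ 7.9 -7.9 -0.6] t 44.5
```

Request:
carry_out(rows=[[0, 0, 0, 0, -0.015, 0, 1], [0, 0, 0, 0, -0.02, 0, 1], [0, 0, 0, 0, -0.02, 0, 1], [0, 0, 0, 0, -0.02, 0, 1]])

```text
t: 44.9
tool_pos: [0.5765, -0.2277, 0.1604]
tool_rot: [2.996, 0.9, 0.013]
contact_force: [4.9, -9.4, 6.6]
opening: -0.0001
grip_force: 11.3
```

```bash
python3 - <<'E'
from h import *
st()
E
```

```text
tumbler tcp mm -87.6 -97.2 160.4 open -0.1 grip 11.3 F [ 4.9 -9.4  6.6] t 44.9
```

Request:
carry_out(rows=[[0, 0, 0, 0, -0.015, 0, 1], [0, 0, 0, 0, -0.025, 0, 1], [0, 0, 0, 0, -0.025, 0, 1], [0, 0, 0, 0, -0.025, 0, 1]])

```text
t: 45.3
tool_pos: [0.5758, -0.2268, 0.1608]
tool_rot: [2.982, 0.895, 0.023]
contact_force: [19.4, -25.5, -4.7]
opening: -0.0002
grip_force: 18.5
```

```bash
python3 - <<'E'
from h import *
st()
E
```

```text
tumbler tcp mm -87.7 -96.1 160.8 open -0.2 grip 18.5 F [ 19.4 -25.5  -4.7] t 45.3
```

Bolt firmly at its stop (32 N, no motion). Retreat straight back, then try the lever again.

Request:
carry_out(rows=[[0, 0, 0, 0, 0.08, 0, 1], [0, 0, 0, 0, 0.08, 0, 1], [0, 0, 0, 0, 0.08, -0.1, 1], [0, 0, 0, 0, 0.08, -0.25, 1], [0, 0, 0, 0, 0.08, -0.37, 1]])

```text
t: 45.8
tool_pos: [0.582, -0.2373, 0.2687]
tool_rot: [3.008, 0.904, 0.002]
contact_force: [0.8, -1.1, 1.4]
opening: 0.0002
grip_force: 0.0
```

Request:
carry_out(rows=[[0, 0, 0, -0.05, -0.14, 0, -1], [0, 0, 0, -0.1, -0.28, 0, -1], [0, 0, 0, -0.157, -0.42, 0, -1], [0, 0, 0, -0.157, -0.54, 0, -1], [0, 0, 0, -0.157, -0.54, 0, -1]])

```text
t: 46.3
tool_pos: [0.4515, -0.1257, 0.2666]
tool_rot: [3.007, 0.908, 0.003]
contact_force: [0.6, -1.0, -0.3]
opening: 0.0722
grip_force: 0.0
```

```bash
python3 - <<'E'
from h import *
st();snap("wrist","w16.png")
E
```

```text
tumbler tcp mm -136.8 56.4 266.6 open 72.2 grip 0.0 F [ 0.6 -1.  -0.3] t 46.3
```

Request:
carry_out(rows=[[0, 0, 0, 0.008, 0.005, 0.12, -1], [0, 0, 0, 0.008, 0.005, 0.25, -1], [0, 0, 0, 0.008, 0.005, 0.38, -1], [0, 0, 0, 0.008, 0.005, 0.38, -0.06], [0, 0, 0, 0.008, 0.005, 0.38, -0.06]])

```text
t: 46.85
tool_pos: [0.4564, -0.1286, 0.1523]
tool_rot: [-3.008, -0.904, 0.001]
contact_force: [0.3, 0.3, 1.0]
opening: 0.0594
grip_force: 0.0
```

Request:
carry_out(rows=[[0, 0, 0, 0, -0.03, 0, -0.06], [0, 0, 0, 0, -0.05, 0, -0.06], [0, 0, 0, 0, -0.07, 0, -0.06], [0, 0, 0, 0, -0.07, 0, -0.06], [0, 0, 0, 0, -0.07, 0, -0.06]])

```text
t: 47.35
tool_pos: [0.4476, -0.1135, 0.1554]
tool_rot: [2.997, 0.901, 0.011]
contact_force: [7.5, -9.7, -1.8]
opening: 0.0452
grip_force: 6.0
```

```bash
python3 - <<'E'
from h import *
st()
E
```

```text
tumbler tcp mm -133.5 68.8 155.4 open 45.2 grip 6.0 F [ 7.5 -9.7 -1.8] t 47.35
```

Request:
carry_out(rows=[[0, 0, 0, 0, -0.02, 0, -0.06], [0, 0, 0, 0, -0.035, 0, -0.06], [0, 0, 0, 0, -0.035, 0, -0.06], [0, 0, 0, 0, -0.035, 0, -0.06], [0, 0, 0, 0, -0.035, 0, -0.06]])

```text
t: 47.85
tool_pos: [0.444, -0.108, 0.1557]
tool_rot: [2.989, 0.898, 0.017]
contact_force: [16.0, -22.2, -10.0]
opening: 0.0451
grip_force: 13.3
```

```bash
python3 - <<'E'
from h import *
st();w=snap("wrist","w17.png")
g=cv2.cvtColor(w["img"],cv2.COLOR_BGR2GRAY);print(proj(w,(*tw(-133,55),.164)),proj(w,(*tw(-133,65),.164)))
c=cv2.HoughCircles(cv2.GaussianBlur(g,(5,5),1.5)[:330],cv2.HOUGH_GRADIENT,1.5,60,param1=80,param2=25,minRadius=25,maxRadius=45); print(c[0][:3])
E
```

```text
tumbler tcp mm -133.5 75.4 155.7 open 45.1 grip 13.3 F [ 16.  -22.2 -10. ] t 47.85
[367.18554372 264.07499188] [342.89105884 264.1680123 ]
[[339.75 264.75  33.85]
 [545.25 158.25  42.4 ]
 [218.25 227.25  42.4 ]]
```

The lever pushes back at about 2.5 N/mm, far stiffer than a 4 N detent. That looks like an interlock, so I'll compare the bolt position numerically before and after.

```bash
python3 - <<'E'
from h import *
for n in("w1","w2","w3","w13","w16"):
    w=load(n); g=cv2.GaussianBlur(cv2.cvtColor(w["img"],cv2.COLOR_BGR2GRAY),(3,3),0); out=[]
    for y in range(0,-26,-2):
        u,v=proj(w,(*tw(-93,y),.136)).round().astype(int); out.append(int(g[v,u]) if 0<=v<400 and 0<=u<640 else -1)
    print("bolt",n,out); out=[]
    for x in range(-80,-40,2):
        u,v=proj(w,(*tw(x,20),.154)).round().astype(int); out.append(int(g[v,u]) if 0<=v<400 and 0<=u<640 else -1)
    print("handle",n,out)
E
```

```text
bolt w1 [116, 116, 116, 115, 115, 116, 94, 76, 76, 76, 76, 77, 76]
handle w1 [154, 155, 100, 46, 44, 44, 42, 46, 50, 53, 54, 54, 52, 53, 109, 168, 170, 167, 168, 169]
bolt w2 [121, 121, 120, 120, 120, 120, 118, 98, 79, 79, 80, 80, 80]
handle w2 [116, 111, 100, 115, 170, 125, 79, 46, 50, 55, 59, 61, 56, 49, 48, 55, 59, 69, 162, 173]
bolt w3 [102, 102, 104, 105, 106, 106, 107, 134, 148, 150, 148, 146, 146]
handle w3 [68, 102, 149, 124, 73, 37, 37, 39, 42, 44, 43, 44, 43, 43, 46, 69, 131, 154, 153, 152]
bolt w13 [124, 123, 124, 125, 124, 80, 78, 83, 83, 83, 83, 83, 84]
handle w13 [96, 169, 149, 107, 50, 47, 47, 48, 53, 55, 56, 56, 55, 55, 58, 108, 180, 182, 180, 180]
bolt w16 [127, 126, 127, 128, 130, 131, 131, 131, 160, 186, 162, 90, 84]
handle w16 [92, 169, 152, 112, 55, 49, 49, 50, 56, 57, 58, 59, 57, 56, 61, 94, 186, 187, 185, 185]
```

```bash
python3 - <<'E'
from h import *
for n in("w13","w16","w12","w9"):
    w=load(n); g=cv2.GaussianBlur(cv2.cvtColor(w["img"],cv2.COLOR_BGR2GRAY),(3,3),0)
    for z,x in((.136,-93),(.165,-93)):
        out=[]
        for y in range(-10,-134,-4):
            u,v=proj(w,(*tw(x,y),z)).round().astype(int); out.append(int(g[v,u]) if 0<=v<400 and 0<=u<640 else -1)
        print(n,z,out)
E
```

```text
w13 0.136 [80, 83, 83, 83, 84, 84, 84, 84, 85, 85, 118, 182, 178, 164, 84, 85, 80, 67, 68, 68, 68, 86, 84, 84, 83, 83, 169, 155, 114, 114, 153]
w13 0.165 [79, 80, 80, 80, 81, 81, 81, 103, 180, 175, 126, 80, 77, 64, 66, 67, 70, 85, 84, 84, 83, 85, 170, 113, 113, 158, 171, 174, 178, 178, 177]
w16 0.136 [131, 131, 186, 90, 86, 86, 86, 86, 86, 86, 102, 186, 181, 179, 86, 87, 88, 87, 87, 81, 69, 70, 70, 69, 87, 87, 86, 86, 85, 82, 126]
w16 0.165 [186, 84, 83, 83, 84, 80, 81, 87, 186, 180, 147, 82, 81, 81, 81, 80, 66, 67, 69, 72, 87, 86, 86, 85, 92, 138, 174, 177, 181, 182, 181]
w12 0.136 [135, 136, 135, 135, 134, 135, 135, 134, 134, 118, 140, 203, 194, 85, 47, 47, 46, 46, 45, 44, 101, 103, 103, 78, 42, 68, 76, 48, 48, 48, 53]
w12 0.165 [162, 160, 161, 153, 107, 104, 105, 105, 106, 161, 161, 45, 45, 46, 46, 45, 44, 43, 42, 47, 102, 102, 102, 65, 38, 41, 58, 58, 58, 58, 105]
w9 0.136 [146, 147, 148, 148, 147, 147, 147, 148, 148, 146, 190, 221, 217, 110, 93, 95, 95, 95, 95, 94, 94, 95, 95, 98, 215, 215, 93, 71, 66, 58, 69]
w9 0.165 [172, 171, 173, 174, 174, 169, 173, 177, 176, 172, 170, 171, 127, 110, 114, 119, 179, 178, 181, 178, 171, 172, 178, 178, 179, 95, 98, 96, 94, 91, 77]
```

The bolt is now about 12 mm out, so the retreat must have dragged it. It needs pinching and pushing home properly. I'll back off the lever first.

Request:
carry_out(rows=[[0, 0, 0, 0, 0.06, 0, -0.06], [0, 0, 0, 0, 0.1, 0, -0.5], [0, 0, 0, 0, 0.1, -0.1, -1], [0, 0, 0, 0, 0.1, -0.24, -1], [0, 0, 0, 0, 0.1, -0.37, -1]])

```text
t: 48.4
tool_pos: [0.4551, -0.1265, 0.265]
tool_rot: [-3.008, -0.905, -0.0]
contact_force: [0.6, -0.8, -0.1]
opening: 0.0856
grip_force: 0.0
```

Request:
carry_out(rows=[[0, 0, 0, 0.05, 0.12, 0, -1], [0, 0, 0, 0.1, 0.25, 0, -1], [0, 0, 0, 0.147, 0.38, 0, -1], [0, 0, 0, 0.147, 0.5, 0, -1], [0, 0, 0, 0.147, 0.5, 0, -1]])

```text
t: 48.9
tool_pos: [0.5763, -0.2301, 0.2628]
tool_rot: [3.009, 0.902, -0.001]
contact_force: [-0.1, 1.2, -0.3]
opening: 0.0856
grip_force: 0.0
```

```bash
cat >> h.py <<'E'
def prof(w,x,z,ys):
    g=cv2.GaussianBlur(cv2.cvtColor(w["img"],cv2.COLOR_BGR2GRAY),(3,3),0); out=[]
    for y in ys:
        u,v=proj(w,(*tw(x,y),z)).round().astype(int); out.append(int(g[v,u]) if 0<=v<400 and 0<=u<640 else -1)
    return out
E
python3 - <<'E'
from h import *
st();w=snap("wrist","w18.png")
for n in("w2","w18"):
    for z in(.136,.172): print(n,z,prof(load(n),-91,z,range(-4,-130,-4)))
E
```

```text
tumbler tcp mm -89.0 -99.1 262.8 open 85.6 grip 0.0 F [-0.1  1.2 -0.3] t 48.9
w2 0.136 [120, 120, 119, 79, 80, 79, 80, 80, 80, 81, 81, 112, 173, 169, 159, 72, 82, 83, 75, 67, 68, 58, 60, 65, 65, 144, 175, 169, 96, 108, 110, 109]
w2 0.172 [122, 121, 121, 120, 120, 121, 121, 105, 103, 102, 101, 84, 85, 173, 169, 113, 84, 85, 81, 80, 80, 79, 76, 110, 85, 116, 113, 104, 106, 108, 110, 109]
w18 0.136 [118, 118, 118, 118, 121, 106, 78, 78, 79, 79, 79, 115, 172, 167, 151, 66, 80, 81, 81, 80, 81, 66, 61, 56, 53, 104, 162, 145, 82, 80, 81, 73]
w18 0.172 [120, 120, 119, 119, 119, 119, 119, 109, 98, 99, 98, 85, 84, 147, 170, 170, 91, 84, 84, 83, 81, 79, 79, 79, 78, 92, 114, 115, 103, 103, 105, 108]
```

Request:
carry_out(rows=[[0, 0, 0, -0.005, -0.015, 0.12, -1], [0, 0, 0, -0.005, -0.015, 0.25, -1], [0, 0, 0, -0.005, -0.015, 0.375, -1], [0, 0, 0, -0.005, -0.015, 0.375, -1], [0, 0, 0, -0.005, -0.015, 0.375, -1]])

```text
t: 49.45
tool_pos: [0.5708, -0.224, 0.1511]
tool_rot: [-3.008, -0.905, 0.0]
contact_force: [0.8, -0.5, 0.7]
opening: 0.0857
grip_force: 0.0
```

Request:
carry_out(rows=[[0, 0, 0, 0, 0, 0, 1], [0, 0, 0, 0, 0, 0, 1], [0, 0, 0, 0, 0, 0, 1], [0, 0, 0, 0, 0, 0, 1], [0, 0, 0, 0, 0, 0, 1]], force=40)

```text
t: 49.95
tool_pos: [0.5716, -0.2253, 0.1514]
tool_rot: [3.007, 0.904, 0.002]
contact_force: [-0.5, 1.6, 2.1]
opening: 0.0142
grip_force: 38.9
```

```bash
python3 - <<'E'
from h import *
st()
E
```

```text
tumbler tcp mm -90.3 -92.5 151.4 open 14.2 grip 38.9 F [-0.5  1.6  2.1] t 49.95
```

Request:
carry_out(rows=[[0, 0, 0, 0, -0.02, 0, 1], [0, 0, 0, 0, -0.035, 0, 1], [0, 0, 0, 0, -0.05, 0, 1], [0, 0, 0, 0, -0.05, 0, 1], [0, 0, 0, 0, -0.05, 0, 1]])

```text
t: 50.45
tool_pos: [0.5662, -0.2172, 0.1517]
tool_rot: [2.995, 0.899, 0.011]
contact_force: [13.7, -16.9, -7.9]
opening: 0.0143
grip_force: 39.4
```

```bash
python3 - <<'E'
from h import *
st()
E
```

```text
tumbler tcp mm -90.5 -82.8 151.7 open 14.3 grip 39.4 F [ 13.7 -16.9  -7.9] t 50.45
```

Request:
carry_out(rows=[[0, 0, 0, 0, 0.015, 0, 1], [0, 0, 0, 0, 0.015, 0, 1]])

```text
t: 50.65
tool_pos: [0.5665, -0.2175, 0.1514]
tool_rot: [3.005, 0.903, 0.004]
contact_force: [3.8, -5.3, 1.7]
opening: 0.0139
grip_force: 40.2
```

Request:
carry_out(rows=[[0, 0, 0, 0, 0, 0, 0.4], [0, 0, 0, 0, 0, 0, 0], [0, 0, 0, 0, 0, 0, -1], [0, 0, 0, 0, 0, 0, -1], [0, 0, 0, 0, 0, 0, -1]])

```text
t: 51.15
tool_pos: [0.5651, -0.2157, 0.1501]
tool_rot: [-3.008, -0.905, 0.001]
contact_force: [0.4, -0.4, 0.5]
opening: 0.0815
grip_force: 0.0
```

Request:
carry_out(rows=[[0, 0, 0, 0, 0, -0.12, -1], [0, 0, 0, 0, 0, -0.25, -1], [0, 0, 0, 0, 0, -0.37, -1], [0, 0, 0, 0, 0, -0.37, -1], [0, 0, 0, 0, 0, -0.37, -1]])

```text
t: 51.65
tool_pos: [0.5658, -0.2162, 0.2628]
tool_rot: [3.007, 0.904, 0.003]
contact_force: [-0.6, 0.2, -0.8]
opening: 0.0854
grip_force: 0.0
```

```bash
python3 - <<'E'
from h import *
st();w=snap("wrist","w19.png")
for n in("w2","w19"):
    print(n,prof(load(n),-91,.136,range(-6,-30,-1)));print(prof(load(n),-91,.136,range(-30,-70,-1)))
E
```

```text
tumbler tcp mm -90.3 -81.8 262.8 open 85.4 grip 0.0 F [-0.6  0.2 -0.8] t 51.65
w2 [120, 120, 120, 119, 119, 119, 119, 110, 96, 85, 79, 79, 79, 79, 80, 80, 80, 80, 79, 80, 80, 80, 80, 80]
[80, 80, 80, 80, 80, 80, 80, 80, 80, 81, 81, 81, 81, 81, 81, 81, 81, 81, 112, 143, 165, 173, 173, 173, 173, 170, 169, 169, 171, 170, 159, 97, 73, 65, 72, 78, 81, 83, 82, 82]
w19 [118, 118, 118, 118, 118, 116, 109, 83, 78, 76, 76, 76, 76, 76, 76, 76, 76, 76, 77, 78, 78, 78, 78, 78]
[78, 78, 79, 78, 79, 79, 79, 79, 79, 80, 80, 79, 79, 79, 80, 79, 79, 79, 98, 127, 154, 173, 173, 173, 171, 170, 169, 169, 171, 170, 159, 97, 72, 64, 67, 78, 80, 81, 81, 81]
```

Bolt is home, even about 1 mm further than at the start. Back to the lever.

Request:
carry_out(rows=[[0, 0, 0, -0.05, -0.12, 0, -1], [0, 0, 0, -0.1, -0.25, 0, -1], [0, 0, 0, -0.15, -0.38, 0, -1], [0, 0, 0, -0.15, -0.46, 0, -1], [0, 0, 0, -0.15, -0.46, 0, -1]])

```text
t: 52.2
tool_pos: [0.4496, -0.1237, 0.2592]
tool_rot: [-3.005, -0.906, 0.003]
contact_force: [0.6, -0.3, -0.2]
opening: 0.0855
grip_force: 0.0
```

Request:
carry_out(rows=[[0, 0, 0, 0, 0, 0.12, -1], [0, 0, 0, 0, 0, 0.25, -1], [0, 0, 0, 0, 0, 0.37, -1], [0, 0, 0, 0, 0, 0.37, -0.06], [0, 0, 0, 0, 0, 0.37, -0.06]])

```text
t: 52.7
tool_pos: [0.4512, -0.1258, 0.1495]
tool_rot: [-3.007, -0.904, 0.004]
contact_force: [0.4, 0.3, 0.3]
opening: 0.0591
grip_force: 0.0
```

Request:
carry_out(rows=[[0, 0, 0, 0, -0.02, 0, -0.06], [0, 0, 0, 0, -0.04, 0, -0.06], [0, 0, 0, 0, -0.06, 0, -0.06], [0, 0, 0, 0, -0.06, 0, -0.06], [0, 0, 0, 0, -0.06, 0, -0.06]])

```text
t: 53.2
tool_pos: [0.4449, -0.114, 0.1534]
tool_rot: [2.997, 0.901, 0.011]
contact_force: [9.2, -11.4, -5.0]
opening: 0.0454
grip_force: 7.3
```

```bash
python3 - <<'E'
from h import *
st()
E
```

```text
tumbler tcp mm -136.0 69.8 153.4 open 45.4 grip 7.3 F [  9.2 -11.4  -5. ] t 53.2
```

Still stiff to the left with the bolt home. As a diagnostic, I'll press lightly to the right (well under the snap point) and compare.

Request:
carry_out(rows=[[0, 0, 0, 0, 0.04, 0, -0.06], [0, 0, 0, 0, 0.08, 0, -0.06], [0, 0, 0, 0, 0.1, 0, -0.06], [0, 0, 0, 0, 0.115, 0, -0.06], [0, 0, 0, 0, 0.115, 0, -0.06]])

```text
t: 53.7
tool_pos: [0.4605, -0.1386, 0.1507]
tool_rot: [-3.005, -0.903, 0.002]
contact_force: [-2.0, 5.1, 3.0]
opening: 0.0456
grip_force: 2.7
```

```bash
cat >> h.py <<'E'
def ball(w,z=.163):
    g=cv2.GaussianBlur(cv2.cvtColor(w["img"],cv2.COLOR_BGR2GRAY),(5,5),1.5)[:330]
    c=cv2.HoughCircles(g,cv2.HOUGH_GRADIENT,1.5,60,param1=80,param2=20,minRadius=15,maxRadius=50)
    ex=np.array([np.cos(np.radians(33)),np.sin(np.radians(33))]);ey=np.array([-ex[1],ex[0]])
    for q in (c[0] if c is not None else [])[:8]:
        d=ray(w,q[0],q[1],z)[:2]-T0
        if abs(d@ex*1000+133)<8: print("ball",q.round(),"y mm",(d@ey*1000).round(1))
E
python3 - <<'E'
from h import *
st();ball(snap("wrist","w20.png"))
E
```

```text
tumbler tcp mm -136.3 40.8 150.7 open 45.6 grip 2.7 F [-2.   5.1  3. ] t 53.7
ball [292. 265.  35.] y mm 50.8
ball [460. 248.  49.] y mm -15.0
```

```bash
python3 - <<'E'
from h import *
def edges(n,y,z,x0,x1):
    w=load(n);g=cv2.cvtColor(w["img"],cv2.COLOR_BGR2GRAY);g=cv2.GaussianBlur(g,(3,3),0).astype(np.float32)
    xs=np.arange(x0,x1,.5);uv=np.array([proj(w,(*tw(x,y),z)) for x in xs],np.float32)
    v=cv2.remap(g,uv[:,0:1],uv[:,1:2],cv2.INTER_LINEAR).ravel(); d=np.diff(v)
    return [(float(xs[i]),round(float(d[i]))) for i in range(1,len(d)-1) if abs(d[i])>6 and abs(d[i])>=abs(d[i-1]) and abs(d[i])>abs(d[i+1])]
for n in("w1","w2","w13","w16","w19"):
    for y in(95,35):
        print(n,y,"front",edges(n,y,.115,-126,-100) if y==95 else "", "cover/handle",edges(n,y,.123 if y==95 else .154,-95,-40))
E
```

```text
w1 95 front [(-119.0, -12)] cover/handle [(-85.5, -8), (-81.5, 15)]
w1 35 front  cover/handle [(-85.5, -8), (-82.0, 16), (-78.5, -12), (-75.5, -14), (-52.5, 24)]
w2 95 front [(-117.0, -8)] cover/handle [(-80.5, 16)]
w2 35 front  cover/handle [(-74.0, 18), (-69.0, -25), (-45.5, 28)]
w13 95 front [(-122.5, 11), (-118.5, -15)] cover/handle [(-84.5, -8), (-81.0, 18)]
w13 35 front  cover/handle [(-82.5, -10), (-79.0, 20), (-75.0, -15), (-74.0, -18), (-50.0, 30)]
w16 95 front [(-123.5, 11), (-118.5, -16)] cover/handle [(-84.0, -9), (-81.0, 18)]
w16 35 front  cover/handle [(-82.0, -9), (-79.0, 22), (-75.0, -15), (-73.5, -17), (-50.5, 28)]
w19 95 front [(-117.5, -7)] cover/handle [(-80.5, 16)]
w19 35 front  cover/handle [(-74.0, 19), (-69.0, -23), (-45.5, 26)]
```

Cover and bolt match the start pictures to about 1 mm, so neither is holding the lever. The nominal halfway snap is at 23 mm of ball travel, and the first try stopped at about 20 mm. I'll pinch firmly and carry the ball past halfway, staying well below 120 N.

Request:
carry_out(rows=[[0, 0, 0, 0.008, -0.05, 0, -0.06], [0, 0, 0, 0.008, -0.05, 0, 1], [0, 0, 0, 0.008, -0.05, 0, 1], [0, 0, 0, 0.008, -0.05, 0, 1], [0, 0, 0, 0.008, -0.05, 0, 1]], force=60)

```text
t: 54.25
tool_pos: [0.4547, -0.1257, 0.1506]
tool_rot: [3.009, 0.905, 0.001]
contact_force: [-0.3, 0.6, 0.6]
opening: 0.0249
grip_force: 59.0
```

Request:
carry_out(rows=[[0, 0, 0, 0, -0.03, 0, 1], [0, 0, 0, 0, -0.06, 0, 1], [0, 0, 0, 0, -0.09, 0, 1], [0, 0, 0, 0, -0.12, 0, 1], [0, 0, 0, 0, -0.12, 0, 1]])

```text
t: 54.75
tool_pos: [0.4429, -0.1075, 0.1514]
tool_rot: [2.973, 0.889, 0.026]
contact_force: [38.7, -47.9, -33.8]
opening: 0.0244
grip_force: 61.2
```

```bash
python3 - <<'E'
from h import *
st()
E
```

```text
tumbler tcp mm -134.2 76.3 151.4 open 24.4 grip 61.2 F [ 38.7 -47.9 -33.8] t 54.75
```

Request:
carry_out(rows=[[0, 0, 0, 0, -0.01, 0.015, 1], [0, 0, 0, 0, -0.02, 0.02, 1], [0, 0, 0, 0, -0.02, 0.02, 1]])

```text
t: 55.05
tool_pos: [0.4422, -0.1061, 0.1508]
tool_rot: [2.965, 0.885, 0.031]
contact_force: [33.4, -53.1, -15.6]
opening: 0.0245
grip_force: 62.7
```

```bash
python3 - <<'E'
from h import *
st()
E
```

```text
tumbler tcp mm -133.9 77.9 150.8 open 24.5 grip 62.7 F [ 33.4 -53.1 -15.6] t 55.05
```

Request:
carry_out(rows=[[0, 0, 0, 0, -0.01, 0.003, 1], [0, 0, 0, 0, -0.02, 0.006, 1], [0, 0, 0, 0, -0.02, 0.006, 1]])

```text
t: 55.35
tool_pos: [0.4322, -0.0906, 0.1472]
tool_rot: [2.999, 0.895, 0.013]
contact_force: [-5.2, 4.6, 9.8]
opening: 0.0245
grip_force: 63.2
```

```bash
python3 - <<'E'
from h import *
st();ball(snap("wrist","w21.png"),.162)
E
```

```text
tumbler tcp mm -133.9 96.4 147.2 open 24.5 grip 63.2 F [-5.2  4.6  9.8] t 55.35
ball [314. 265.  34.] y mm 97.8
ball [403. 253.  49.] y mm 63.5
```

It snapped over: the ball is at y ≈ 98 and pulling toward the left notch (y 100). Release, lift away and check.

Request:
carry_out(rows=[[0, 0, 0, 0, 0, 0, -1], [0, 0, 0, 0, 0, 0, -1], [0, 0, 0, 0, 0, 0, -1], [0, 0, 0, 0, 0, 0, -1], [0, 0, 0, 0, 0, 0, -1]])

```text
t: 55.9
tool_pos: [0.4278, -0.0854, 0.1422]
tool_rot: [-3.008, -0.905, 0.001]
contact_force: [0.6, 0.5, -0.1]
opening: 0.0857
grip_force: 0.0
```

Request:
carry_out(rows=[[0, 0, 0, 0, 0, -0.12, -1], [0, 0, 0, 0, 0, -0.25, -1], [0, 0, 0, 0, 0, -0.4, -1], [0, 0, 0, 0, 0, -0.45, -1], [0, 0, 0, 0, 0, -0.45, -1]])

```text
t: 56.4
tool_pos: [0.4294, -0.0861, 0.2808]
tool_rot: [3.005, 0.904, 0.007]
contact_force: [-0.4, -0.2, 0.4]
opening: 0.0858
grip_force: 0.0
```

Request:
carry_out(rows=[[0, 0, 0, -0.1, 0.15, -0.1, -1], [0, 0, 0, -0.1, 0.3, -0.1, -1], [0, 0, 0, -0.1, 0.4, -0.1, -1], [0, 0, 0, -0.1, 0.4, -0.1, -1], [0, 0, 0, -0.1, 0.4, -0.1, -1]])

```text
t: 56.9
tool_pos: [0.4684, -0.2021, 0.3044]
tool_rot: [-3.005, -0.902, 0.006]
contact_force: [0.1, 0.3, 0.3]
opening: 0.0856
grip_force: 0.0
```

```bash
python3 - <<'E'
from h import *
st();w=snap("wrist","w22.png");ball(w,.154)
for n in("w1","w22"): print(n,"bolt",prof(load(n),-93,.136,range(-4,-28,-2)),"handle",prof(load(n),20,.154,[0]) and [int(cv2.cvtColor(load(n)["img"],cv2.COLOR_BGR2GRAY)[tuple(proj(load(n),(*tw(x,35),.154)).round().astype(int)[::-1])]) for x in range(-84,-44,3)])
for n in ("scene","side"): print(n,[r for r in wood(snap(n,n+"9.png")) if .3<r[0]<.8 and -.6<r[1]<0])
E
```

```text
tumbler tcp mm -164.3 -16.8 304.4 open 85.6 grip 0.0 F [0.1 0.3 0.3] t 56.9
ball [173. 140.  18.] y mm 100.4
w1 bolt [116, 115, 115, 116, 94, 76, 76, 76, 76, 77, 76, 77] handle [72, 139, 133, 77, 45, 43, 48, 52, 55, 54, 54, 147, 170, 168]
w22 bolt [116, 115, 115, 113, 80, 76, 76, 76, 76, 76, 76, 77] handle [69, 139, 112, 49, 47, 44, 48, 52, 57, 56, 54, 153, 168, 167]
scene [(0.7867, -0.1079, 99, 58, -2.5)]
side [(0.4544, -0.4213, 110, 41, -69.3)]
```

The lever is in the left notch (ball y 100), with the bolt home and the cover shut as at the start. Handing in.

```bash
python3 -c "
from station import finish_job
print(finish_job())"
```

```text
the job is handed in; nothing more can be done
None
```

The job is handed in: all three offcuts I found are in the tub, the cover is shut, the bolt is home and the lever is in the left two-stud notch; two risks remain, a brief 63 N contact as the first offcut went into the tub (if that was the gripper's body, it breaks the 40 N limit) and the bolt coming about 12 mm out after I first pushed it home, before I re-seated it, and the last lever throw took about 63 N instead of 4 N.

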